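# Refit the collector lens in a microscope foot

### The job

Refit the collector lens of the dismantled microscope: lower the lens from its white stand, glass dome up, fully home into the round cell on the microscope foot, then put the knurled retaining ring over it and screw the ring down clockwise until it is snug, so that it clamps the lens firmly but is not overtightened (the lens must not be crushed). Let go, and leave the other things on the bench where they are.

Things in the scene. Friction and masses are not known exactly. Their poses are not given: they have to be found in the camera images.
- lens: Black-edged lens, 30 mm across, 14 mm thick at the edge, 25 g, low glass dome on top (2 mm higher in the middle). Origin: centre of its flat underside; z up through the dome. It starts on a white stand, underside 20 mm above the bench; the stand's post is only 16 mm across (base plate 52 mm across, 4 mm thick), so the lens can be pinched by its edge. 25 N cracks it.
- ring: Retaining ring: bright aluminium cap, 44 mm high, 100 g, loose on the bench, collar up. Origin: centre of its lower rim, z up. A skirt 64 mm across, 24 mm deep, 57.4 mm inside; above it a flange 4 mm thick with a 22 mm hole. The flange's underside, 24 mm above the origin, presses on the lens's edge.
- ring_collar (a point): On the ring's axis, 36 mm above its origin, at mid-height of the knurled round collar: 40 mm across, 16 mm high, from 28 to 44 mm above the ring's origin. Grip it across its outside from above, at any angle (the flange below it is wider).
- ring_lug (a point): Inner end of the first of the ring's three lugs: round, 5 mm thick, pointing inwards from the skirt to 23.6 mm from the axis, their middle 4.2 mm above the ring's origin, at 0, 120 and 240 degrees from the ring's x axis. Three upright ribs outside the skirt, out to 36.5 mm from the axis, mark the same angles.
- foot: Microscope foot: white and navy block 175 x 130 mm, fixed, its top 45 mm above the bench; a limb stub, 98 mm high, begins 88 mm from the cell. Origin: on the lens cell's axis at bench height; x points from the cell to the stub, z up. Resting on the seated lens with lugs through the gaps, the ring's origin is 53.5 to 56.5 mm above this one; with its lugs on the ledges beside the gaps, 64 mm or more.
- cell_mouth (a point): Centre of the mouth of the cell, 71 mm above the bench: a grey boss 44 mm across, 26 mm high, with a pocket 32 mm across in its top. The springy seat (35 N per mm) in it lies 7.5 mm deep or up to 3 mm less, shimmed differently each time: the seated lens has its underside 63.5 to 66.5 mm above the bench and stands 6.5 to 9.5 mm proud, so that fingers holding its upper half stay clear.
- gap (a point): Middle of the first of three gaps, 30 degrees wide, between the ledges round the boss: at 0, 120 and 240 degrees from the foot's x axis, 25 mm from the cell's axis, 64 mm above the bench. Short bars on the foot, 36 to 48 mm from the axis, mark the gaps. The ring's lugs pass down through them, best within 7 degrees of the middle.
- ledge (a point): Underside of a ledge, half-way along. Three ledges (out to 27.5 mm radius, 3 mm thick) fill the 90 degrees clockwise of each gap, undersides falling 8 mm. Turned clockwise from above, the ring is free until 24 to 58 degrees past the gaps, snug (4 to 25 N on the lens) 2 to 13 degrees on: it resists (0.05 to 0.15 N m) and draws a hand held level down by 2 to 5 N. It stays as left.
- filter: Bystander: flat black-rimmed filter glass, 46 mm across, 7 mm thick; origin in the centre of its underside. Not the lens.
- eyepiece: Bystander: black eyepiece standing upright, 32 mm across, 55 mm high; origin in the centre of its underside.
- objective: Bystander: steel objective standing upright, 24 mm across, 43 mm high; origin in the centre of its underside.
- petri: Bystander: clear dish, 90 mm across, 14 mm high; origin in the centre of its underside.
- dropper1: Bystander: amber dropper bottle, 34 mm across, 98 mm high; origin in the centre of its underside.
- dropper2: Bystander: a second dropper bottle like the first.
There are look-alikes about, which are no part of the job. Leave any red look-alike of the lens alone. Several things look just like the ring: the one meant starts farthest from the robot's base.

How it is judged:
By the outcome, as a careful person would: the job done as asked, in the order asked, and still so for the second after the job is handed in, with the robot touching nothing.
It also fails if it takes over 72 s, if anything falls off the work surface, if the arm or the gripper's body presses on something with over 40 N, if the wrist force passes 120 N, or if a joint passes its speed limit or range.

### The arm

A 6-joint arm with a two-finger parallel gripper is mounted at the origin on the work surface. World frame = base frame: x ahead of the robot, y to its left, z up, the work surface at z = 0. Lengths are in m, angles in rad, forces in N, time in s.
With the tool pointing down it reaches from about 0.4 to 0.825 m from the base axis. Payload 7 kg.
Tool frame: the origin (TCP) lies between the finger pads; the fingertips stand 11 mm ahead of it and the grasp point (between the pads) lies 8 mm behind it; x points along the fingers, z is the direction in which the jaws open and shut, and the axes are right-handed (so a half turn about x gives the same grasp; the last joint's range is limited). The gripper opens to 88 mm and grips with 3 to 60 N. Pads are 19 mm wide; open, the fingers measure 130 mm over their backs; the gripper's body (78 mm by 193 mm) begins 47 mm behind the grasp point.
Start: joints at [-0.98, 0.359, 0.012, 0, -1.224, -0.288], TCP at [0.201, -0.644, 0.238] pointing down, gripper open.
Joint ranges: [-3.07, 3.07], [-1.43, 2.12], [-1.02, 1.25], [-3.03, 1.67], [-3.05, -0], [-3.03, 3.03]. Speed limits (rad/s): [2.39, 2.39, 3.01, 3.14, 3.14, 3.14].

### API

Orientations are given as [roll, pitch, yaw] about the fixed x, y, z axes, in that order (R = Rz(yaw) Ry(pitch) Rx(roll)).
In Python, from station import arm gives the robot as it stands.
- The arm moves only by the tool jog_arm, never from a script. Its argument "motion" is a list of rows, each an object of numbers: "dx", "dy", "dz": the shift along the tool's x, y, z in m; "twist": the turn about the tool's x in degrees. In form: [{"dx": .., "dy": .., "dz": .., "twist": ..}, ...]. A call has 1 to 20 rows; each row is the pose to reach, as a shift and turn from the pose commanded when the call began, along the tool's axes at that moment; what a row does not reach only later rows make up. A row lasts 1/12 s, in which the tool goes at most 41.7 mm and 7.16 degrees, less where a joint would pass 70% of its speed; a pose out of reach is approached as far as the arm can. A call with a gripper value outside its range is refused whole. "gripper" is the finger opening in m, from 0 to 0.0876, set as the call begins (left out, the last holds). The fingers move at their own pace and stop on an object; "newtons" is the grip in N (left out, the last holds). Time passes only in rows, so rows that repeat a pose let the fingers close. It gives the time, the measured TCP pose, the force and the opening at its end, in the units of the state.
- arm.get_state(): the state, without advancing time (a new reading comes with each control period).
- arm.grab_frame(name): name is "side" or "top" or "wrist"; returns the picture (480x640x3 uint8, red, green, blue); there is no depth.
- arm.camera_model(name): a dict with "camera_matrix" (3x3 intrinsics, pixels), "eye" and "attitude" of the camera in the world. Camera axes: x right, y down, z forward; pixel columns grow to the right and rows downward; lengths in m; the calibration is good to about 2 mm. A picture is of the moment at which its call begins: read the wrist's pose just before it. camera_model takes no time and is no camera call; for the wrist camera it gives the pose at the moment of the call.
- arm.job_done(): hands the job in, once; it reports no verdict.
The state is a dict: "t": time; "q": joint angles; "qd": joint speeds; "joint_efforts": joint torques, N m; "eef_pos": TCP position; "ee_rot": TCP orientation; "force": force on the tool from outside, world axes, zero at the start; "moment": the same for the moment, N m; "width": finger opening in m.
Only numpy, scipy, OpenCV 4.12 (cv2) and the standard library are available. Lean on these libraries where they do the work, as an engineer would, in place of code of your own. Each camera call takes 0.05 s, during which the arm holds its last target.

## Working session

There is one attempt and no reset: what is moved stays moved. The work goes in short steps, Python scripts to look and compute and a tool call to move; the robot and the scene stay as the last step left them, time stands still between calls to the robot, and variables do not carry over. Pictures are saved under pics/ and viewed, and the job is handed in when it is done.

Besides the shell and the picture viewer there is one more tool, called after ">>>" as name(argument=value, ...) on one line, values as JSON. jog_arm: Moves the arm, as the interface text tells. Its arguments: {"type":"object","properties":{"motion":{"type":"array"},"gripper":{"type":"number"},"newtons":{"type":"number"}},"required":["motion"]}

```bash
ls; mkdir -p pics; python3 - <<'E'
from station import arm
import cv2,numpy as np
np.set_printoptions(precision=4,suppress=True)
print(arm.get_state())
for n in ("side","top"):
    m=arm.camera_model(n);print(n,m)
    cv2.imwrite(f"pics/{n}0.png",arm.grab_frame(n)[:,:,::-1])
E
```

```text
pics
{'t': 0.0, 'q': array([-0.9799,  0.3594,  0.011 , -0.0004, -1.2241, -0.2881]), 'qd': array([-0.0001,  0.0001,  0.0011, -0.0005,  0.0017, -0.    ]), 'joint_efforts': array([ -0.0019, -58.2725,  29.3053,   6.9973,   0.0069,  -0.0002]), 'eef_pos': array([ 0.2011, -0.6438,  0.2366]), 'ee_rot': array([0.0807, 1.5691, 1.9542]), 'force': array([ 0.4177, -0.4831,  1.0204]), 'moment': array([-0.0423, -0.0012, -0.0123]), 'width': 0.08748749714701312}
side {'camera_matrix': array([[557.5842,   0.    , 325.2389],
       [  0.    , 557.5842, 239.6517],
       [  0.    ,   0.    ,   1.    ]]), 'eye': array([0.1569, 0.8578, 0.868 ]), 'attitude': array([-2.2913,  0.0118, -2.7383])}
top {'camera_matrix': array([[527.4965,   0.    , 320.9309],
       [  0.    , 527.4965, 244.2826],
       [  0.    ,   0.    ,   1.    ]]), 'eye': array([0.3097, 0.0527, 1.3903]), 'attitude': array([-2.9603, -0.0121, -1.5522])}
```

View pics/top0.png

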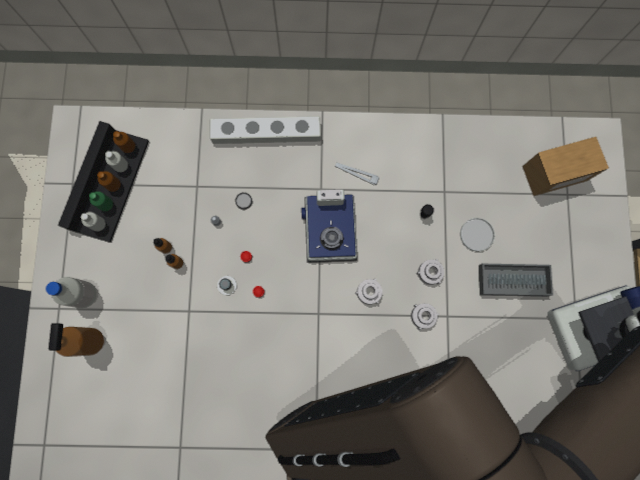

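View pics/side0.png

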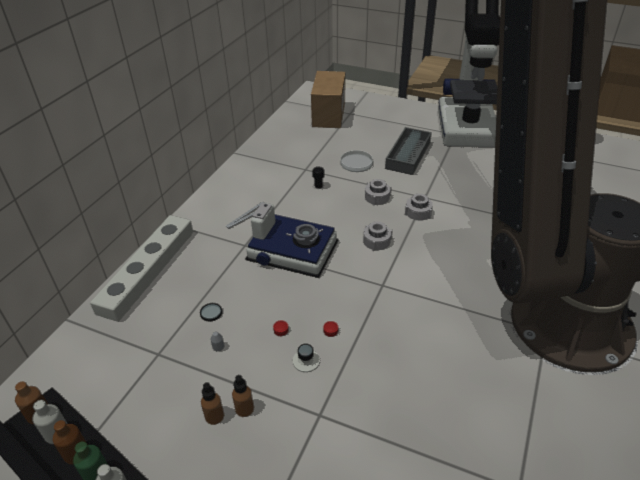

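Top view: three ring-like caps at about (370,291), (431,271) and (425,317). The lens is on the white stand at (227,285), with red look-alikes at (246,257) and (259,292). The flat filter is at (243,201) and the foot's cell at (332,237). Next I'll measure them.

```bash
cat > h.py <<'E'
import numpy as np,cv2
from scipy.spatial.transform import Rotation as Ro
from station import arm
np.set_printoptions(precision=4,suppress=True)
def Rm(a): return Ro.from_euler('xyz',a).as_matrix()
def ray(m,p):
    K=m["camera_matrix"];d=Rm(m["attitude"])@np.linalg.inv(K)@np.array([p[0],p[1],1.]);return np.array(m["eye"]),d/np.linalg.norm(d)
def onz(m,p,z):
    o,d=ray(m,p);return o+d*(z-o[2])/d[2]
def proj(m,X):
    c=Rm(m["attitude"]).T@(np.asarray(X)-m["eye"]);u=m["camera_matrix"]@c;return u[:2]/u[2]
def tri(rs):
    A=np.zeros((3,3));b=np.zeros(3)
    for o,d in rs:
        P=np.eye(3)-np.outer(d,d);A+=P;b+=P@o
    x=np.linalg.solve(A,b);return x,[np.linalg.norm((np.eye(3)-np.outer(d,d))@(x-o)) for o,d in rs]
E
python3 - <<'E'
from h import *
t=arm.camera_model("top");s=arm.camera_model("side")
print("tcp proj",proj(s,[0.201,-.644,.238]),proj(t,[0.2,0,0]), proj(s,[0,0,0]))
for n,a,b in [("lens",(227,284),(306,349)),("ringA",(370,291),(377,229)),("ringB",(431,271),(377,184)),("ringC",(425,317),(419,200)),("cell",(332,237),(306,231))]:
    x,r=tri([ray(t,a),ray(s,b)]);print(n,x,r,np.hypot(x[0],x[1]))
T=cv2.imread("pics/top0.png");S=cv2.imread("pics/side0.png")
cv2.imwrite("pics/c1.png",np.hstack([cv2.resize(T[180:340,200:360],(400,400),interpolation=2),cv2.resize(T[180:340,320:480],(400,400),interpolation=2)]))
cv2.imwrite("pics/c2.png",np.hstack([cv2.resize(S[270:400,190:320],(400,400),interpolation=2),cv2.resize(S[160:290,310:440],(400,400),interpolation=2)]))
E
```

```text
tcp proj [537.3232  66.4528] [334.1697 384.9957] [570.7336 323.6383]
lens [0.4512 0.2816 0.0306] [np.float64(0.0011838193403865339), np.float64(0.0011838193403866297)] 0.5318238497017143
ringA [ 0.4398 -0.0869  0.0386] [np.float64(0.001303845376540084), np.float64(0.0013038453765400692)] 0.4482681023623954
ringB [ 0.4939 -0.2429  0.0472] [np.float64(0.0016884673999828627), np.float64(0.0016884673999828321)] 0.5503630088106374
ringC [ 0.3781 -0.2263  0.0416] [np.float64(0.003341256414833182), np.float64(0.0033412564148331343)] 0.44066266383238994
cell [0.5726 0.0136 0.0687] [np.float64(0.0009530845338903815), np.float64(0.0009530845338900861)] 0.5727918874851771
```

View pics/c1.png

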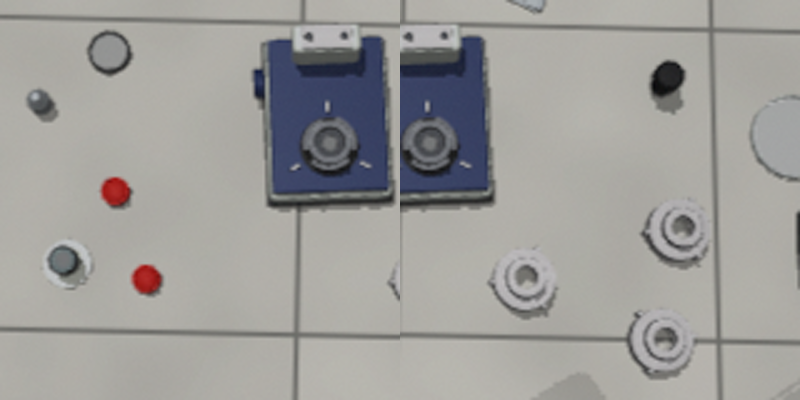

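View pics/c2.png

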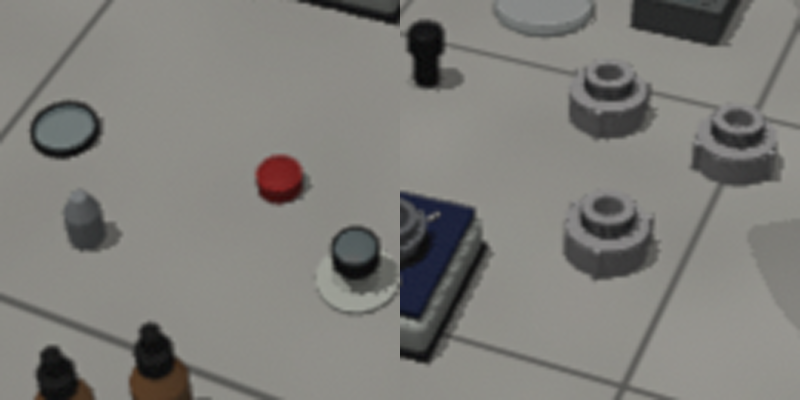

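The ring farthest from the base is B, at about (0.494, -0.243): 0.55 m out, against 0.45 and 0.44 for the others. Look-alikes: rings A (370,291) and C (425,317), red lenses (246,257) and (259,292), and the filter (243,201). In the crop, the lens is the black-edged disc on the white stand.

```bash
cat >> h.py <<'E'
def tool():
    s=arm.get_state();return s,np.array(s["eef_pos"]),Rm(s["ee_rot"])
def delta(target,jaw=None):
    """tool-axis shift to world TCP target; twist (deg) so jaw axis (tool z) points along world angle jaw (mod 180)"""
    s,p,R=tool()
    d=R.T@(np.asarray(target)-p)
    z=R[:,2];a=np.degrees(np.arctan2(z[1],z[0]))
    print("t",round(s["t"],2),"tcp",p,"R x",R[:,0],"jaw ang %.2f"%a,"q",s["q"],"w",s["width"])
    print("shift mm",d*1000, "twist options (tool x down: -dyaw):",None if jaw is None else [(-(jaw-a)+k)%360 for k in(0,180)])
def wshot(name):
    m=arm.camera_model("wrist");f=arm.grab_frame("wrist");cv2.imwrite(f"pics/{name}.png",f[:,:,::-1]);np.save(f"pics/{name}.npy",m,allow_pickle=True);return m,f
def load(name): return np.load(f"pics/{name}.npy",allow_pickle=True).item(),cv2.imread(f"pics/{name}.png")
E
python3 - <<'E'
from h import *
m,f=wshot("w0");s,p,R=tool();print(m, "cam in tool",R.T@(m["eye"]-p)); print("cam axes in tool\n",R.T@Rm(m["attitude"]))
delta([.47,-.24,.237],0)
print("eye over tcp",m["eye"]-p, R)
E
```

```text
{'camera_matrix': array([[395.8445,   0.    , 314.6065],
       [  0.    , 395.8445, 241.1527],
       [  0.    ,   0.    ,   1.    ]]), 'eye': array([ 0.1369, -0.663 ,  0.3843]), 'attitude': array([ 2.8878, -0.0012,  1.8727])} cam in tool [-0.1474  0.067   0.0011]
cam axes in tool
 [[ 0.     -0.2512  0.9679]
 [-0.0007 -0.9679 -0.2512]
 [ 1.     -0.0007 -0.0002]]
t 0.15 tcp [ 0.2011 -0.644   0.2368] R x [-0.0005  0.0012 -1.    ] jaw ang 107.34 q [-0.9799  0.3592  0.0113 -0.0003 -1.2241 -0.2881] w 0.08754459508261225
shift mm [   0.185  -377.0553  305.4497] twist options (tool x down: -dyaw): [np.float64(107.34309430588775), np.float64(287.34309430588775)]
eye over tcp [-0.0642 -0.0191  0.1475] [[-0.0005 -0.9545 -0.2981]
 [ 0.0012 -0.2981  0.9545]
 [-1.      0.0001  0.0013]]
```

View pics/w0.png

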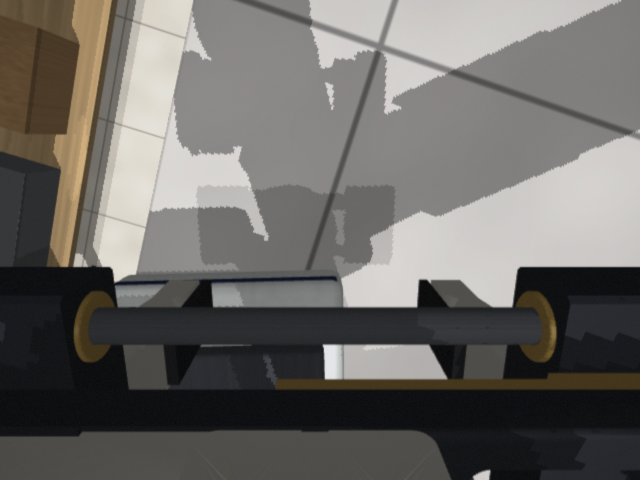

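>>> jog_arm(motion=[{"dy": -0.4,"dz": 0.295},{"dy": -0.4,"dz": 0.295},{"dy": -0.4,"dz": 0.295},{"dy": -0.4,"dz": 0.295},{"dy": -0.4,"dz": 0.295},{"dy": -0.4,"dz": 0.295},{"dy": -0.4,"dz": 0.295},{"dy": -0.4,"dz": 0.295},{"dy": -0.4,"dz": 0.295},{"dy": -0.4,"dz": 0.295},{"dy": -0.4,"dz": 0.295},{"dy": -0.4,"dz": 0.295},{"dy": -0.4,"dz": 0.295},{"dy": -0.4,"dz": 0.295},{"dy": -0.4,"dz": 0.295},{"dy": -0.4,"dz": 0.295}])

```text
invalid input
```

```bash
python3 - <<'E'
from h import *
wshot("w1");delta([.573,.014,.237],0)
E
```

```text
t 0.2 tcp [ 0.2012 -0.6441  0.237 ] R x [-0.0004  0.0009 -1.    ] jaw ang 107.34 q [-0.9799  0.3591  0.0115 -0.0002 -1.2241 -0.2881] w 0.0874879811552367
shift mm [   0.449  -551.0843  517.2933] twist options (tool x down: -dyaw): [np.float64(107.34414399924134), np.float64(287.34414399924134)]
```

View pics/w1.png

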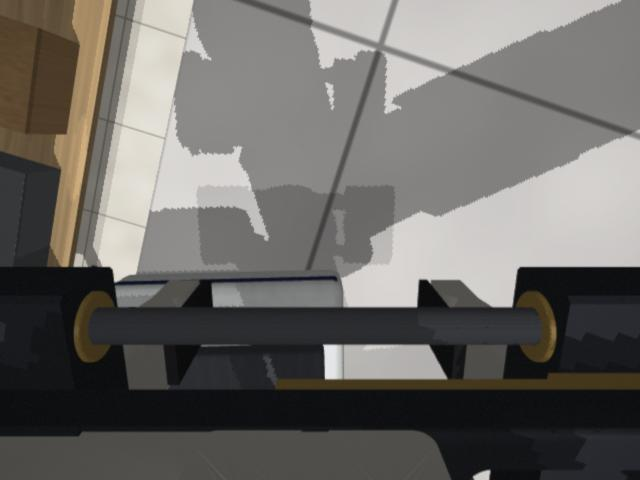

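The call was refused. I'll give all four keys in each row.

>>> jog_arm(motion=[{"dx": 0,"dy": -0.4,"dz": 0.295,"twist": 0},{"dx": 0,"dy": -0.4,"dz": 0.295,"twist": 0},{"dx": 0,"dy": -0.4,"dz": 0.295,"twist": 0},{"dx": 0,"dy": -0.4,"dz": 0.295,"twist": 0},{"dx": 0,"dy": -0.4,"dz": 0.295,"twist": 0},{"dx": 0,"dy": -0.4,"dz": 0.295,"twist": 0},{"dx": 0,"dy": -0.4,"dz": 0.295,"twist": 0},{"dx": 0,"dy": -0.4,"dz": 0.295,"twist": 0},{"dx": 0,"dy": -0.4,"dz": 0.295,"twist": 0},{"dx": 0,"dy": -0.4,"dz": 0.295,"twist": 0},{"dx": 0,"dy": -0.4,"dz": 0.295,"twist": 0},{"dx": 0,"dy": -0.4,"dz": 0.295,"twist": 0},{"dx": 0,"dy": -0.4,"dz": 0.295,"twist": 0},{"dx": 0,"dy": -0.4,"dz": 0.295,"twist": 0},{"dx": 0,"dy": -0.4,"dz": 0.295,"twist": 0},{"dx": 0,"dy": -0.4,"dz": 0.295,"twist": 0}])

```text
t: 1.53
eef_pos: [0.4945, -0.244, 0.2374]
ee_rot: [1.111, 1.57, 2.983]
force: [-0.6, -0.1, -0.1]
width: 0.0874
```

```bash
python3 - <<'E'
from h import *
wshot("w1");delta([.573,.014,.237],0)
E
```

```text
t 1.58 tcp [ 0.4944 -0.2443  0.2375] R x [-0.0002 -0.     -1.    ] jaw ang 107.28 q [-0.1036  0.1562 -0.2626  0.     -1.1522 -1.1657] w 0.08757739844452901
shift mm [   0.4834 -151.7249  223.2802] twist options (tool x down: -dyaw): [np.float64(107.2752964661765), np.float64(287.2752964661765)]
```

View pics/w1.png

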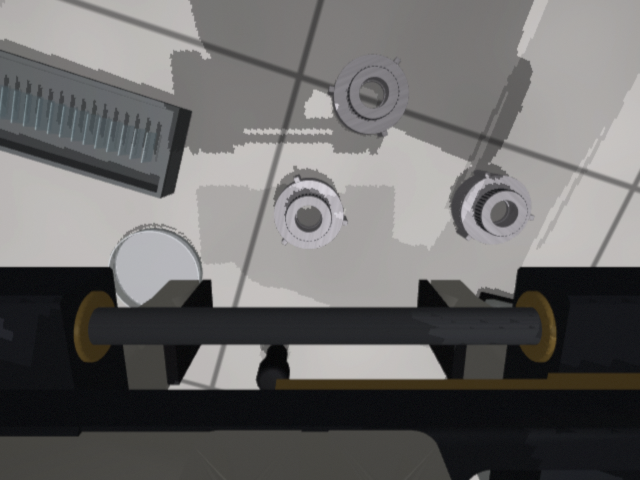

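Wrist view: ring B is at (308,215), with ribs near (297,178), (346,216) and (283,240). The other two caps are at (370,93) and (500,210). Taking a crop.

```bash
python3 - <<'E'
from h import *
m,f=load("w1")
cv2.imwrite("pics/c3.png",cv2.resize(f[165:260,260:360],(800,760)[0:2] if 0 else (600,570),interpolation=cv2.INTER_CUBIC))
E
```

```text
(no output)
```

View pics/c3.png

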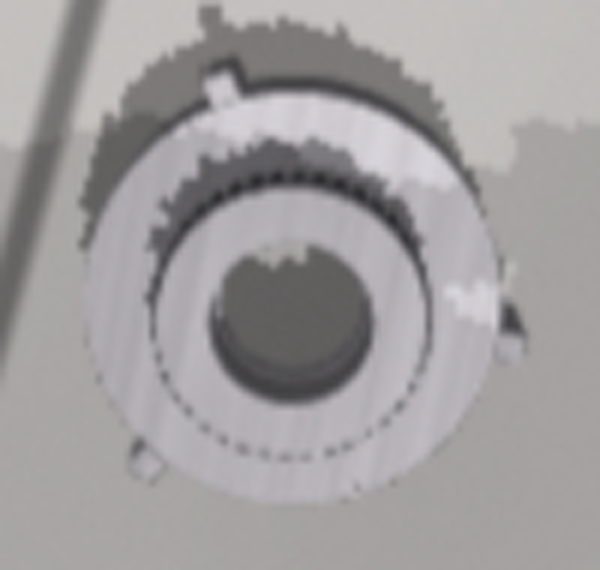

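```bash
python3 - <<'E'
from h import *
m,f=load("w1");m2=arm.camera_model("top");ms=arm.camera_model("side")
c=onz(m,(308.6,218.8),.044);print("top z.044",c,"flange z.028",onz(m,(309,214),.028))
x,r=tri([ray(m,(308.6,218.8)),ray(m2,(432,270.5)),ray(ms,(377,182.5))]);print("tri",x,r)
for z in(.01,.014,.018,.024,.028):
    P=np.array([onz(m,p,z) for p in [(297.5,180),(345.2,222.5),(284.5,241.7)]])
    d=P-c;print(z,np.hypot(d[:,0],d[:,1])*1e3,np.degrees(np.arctan2(d[:,1],d[:,0])),P.mean(0))
E
```

```text
top z.044 [ 0.4969 -0.2477  0.044 ] flange z.028 [ 0.4956 -0.248   0.028 ]
tri [ 0.4955 -0.2468  0.0483] [np.float64(0.0012846615852271633), np.float64(0.0023445692227842046), np.float64(0.0015831822629368652)]
0.01 [32.2578 36.3773 38.2595] [-143.1131   90.5932  -21.9989] [ 0.5    -0.2469  0.01  ]
0.014 [32.5806 35.8422 37.2553] [-143.6361   91.7321  -22.6389] [ 0.4993 -0.247   0.014 ]
0.018 [32.9061 35.3216 36.256 ] [-144.1487   92.9051  -23.3142] [ 0.4985 -0.2472  0.018 ]
0.024 [33.3992 34.5695 34.7672] [-144.8988   94.7295  -24.3998] [ 0.4974 -0.2474  0.024 ]
0.028 [33.7311 34.0883 33.7821] [-145.3866   95.9897  -25.1765] [ 0.4967 -0.2476  0.028 ]
```

>>> jog_arm(motion=[{"dx": -0.03,"dy": -0.152,"dz": 0.223,"twist": 0},{"dx": -0.03,"dy": -0.152,"dz": 0.223,"twist": 0},{"dx": -0.03,"dy": -0.152,"dz": 0.223,"twist": 0},{"dx": -0.03,"dy": -0.152,"dz": 0.223,"twist": 0},{"dx": -0.03,"dy": -0.152,"dz": 0.223,"twist": 0},{"dx": -0.03,"dy": -0.152,"dz": 0.223,"twist": 0},{"dx": -0.03,"dy": -0.152,"dz": 0.223,"twist": 0},{"dx": -0.03,"dy": -0.152,"dz": 0.223,"twist": 0},{"dx": -0.03,"dy": -0.152,"dz": 0.223,"twist": 0},{"dx": -0.03,"dy": -0.152,"dz": 0.223,"twist": 0}])

```text
t: 2.42
eef_pos: [0.5733, 0.0137, 0.2674]
ee_rot: [1.55, 1.57, -2.861]
force: [0.1, -0.3, 0.5]
width: 0.0877
```

```bash
python3 - <<'E'
from h import *
m,f=wshot("w2");delta([.451,.281,.237],0)
b=f[:,:,::-1]
u,v=proj(m,[.573,.014,.06]);u=int(u);v=int(v);print(u-65,v-60)
cv2.imwrite("pics/c4.png",cv2.resize(b[v-60:v+60,u-65:u+65],(780,720)[:2] if 0 else (650,600),interpolation=cv2.INTER_CUBIC))
E
```

```text
t 2.47 tcp [0.5732 0.0133 0.2674] R x [-0.0004 -0.0001 -1.    ] jaw ang 107.25 q [ 0.3643  0.1742 -0.1709 -0.     -1.2262 -1.634 ] w 0.08781139913185211
shift mm [ 30.4444  37.324  291.8791] twist options (tool x down: -dyaw): [np.float64(107.25473785472634), np.float64(287.25473785472633)]
249 154
```

View pics/c4.png

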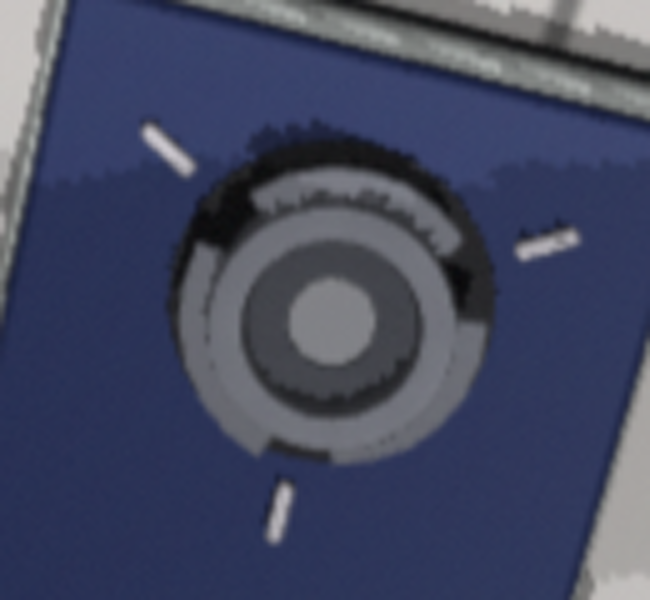

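```bash
python3 - <<'E'
from h import *
m,f=load("w2")
c=onz(m,(315.5,219.8),.071);print("mouth",c)
t=arm.camera_model("top");s=arm.camera_model("side")
for z in (.044,.046,.048):
    P=np.array([onz(m,(249+x/5,154+y/5),z) for x,y in[(168,149),(547,244),(280,513)]])
    d=P-c;print(z,P.mean(0),np.hypot(d[:,0],d[:,1])*1e3,np.degrees(np.arctan2(d[:,1],d[:,0])))
    d=P-P.mean(0);print(np.hypot(d[:,0],d[:,1])*1e3,np.degrees(np.arctan2(d[:,1],d[:,0])))
# bars mask on top view
T=cv2.imread("pics/top0.png");cv2.imwrite("pics/c5.png",np.hstack([cv2.resize(T[212:262,307:357],(400,400),interpolation=2),cv2.resize(cv2.imread("pics/side0.png")[205:260,280:335],(400,400),interpolation=2)]))
E
```

```text
mouth [0.5753 0.0161 0.071 ]
0.044 [0.5761 0.0162 0.044 ] [42.0401 41.9974 43.3399] [-115.9217  122.2843    3.6421]
[42.5355 42.3133 42.5178] [-116.8205  123.3245    3.5112]
0.046 [0.5758 0.0161 0.046 ] [42.0736 41.8662 42.7428] [-116.2906  122.7812    3.519 ]
[42.3062 42.0851 42.2886] [-116.8205  123.3245    3.5112]
0.048 [0.5754 0.016  0.048 ] [42.1088 41.7382 42.1459] [-116.6589  123.2813    3.3924]
[42.0769 41.857  42.0593] [-116.8205  123.3245    3.5112]
```

View pics/c5.png

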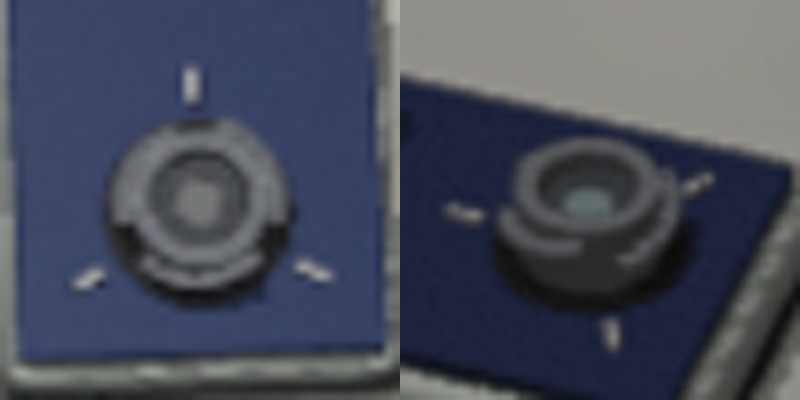

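>>> jog_arm(motion=[{"dx": 0,"dy": 0.037,"dz": 0.292,"twist": 0},{"dx": 0,"dy": 0.037,"dz": 0.292,"twist": 0},{"dx": 0,"dy": 0.037,"dz": 0.292,"twist": 0},{"dx": 0,"dy": 0.037,"dz": 0.292,"twist": 0},{"dx": 0.03,"dy": 0.037,"dz": 0.292,"twist": 0},{"dx": 0.03,"dy": 0.037,"dz": 0.292,"twist": 0},{"dx": 0.03,"dy": 0.037,"dz": 0.292,"twist": 0},{"dx": 0.03,"dy": 0.037,"dz": 0.292,"twist": 0},{"dx": 0.03,"dy": 0.037,"dz": 0.292,"twist": 0},{"dx": 0.03,"dy": 0.037,"dz": 0.292,"twist": 0},{"dx": 0.03,"dy": 0.037,"dz": 0.292,"twist": 0}])

```text
t: 3.38
eef_pos: [0.4519, 0.2811, 0.2379]
ee_rot: [-1.643, 1.57, 0.229]
force: [0.7, 0.1, 0.1]
width: 0.0877
```

```bash
python3 - <<'E'
from h import *
m,f=wshot("w3");delta([.451,.281,.237],0)
E
```

```text
t 3.43 tcp [0.4521 0.281  0.2379] R x [ 0.0004  0.0003 -1.    ] jaw ang 107.23 q [ 0.925   0.1231 -0.3013  0.0002 -1.1459 -2.1951] w 0.08753160559619542
shift mm [0.9494 1.0271 0.2755] twist options (tool x down: -dyaw): [np.float64(107.23129042528167), np.float64(287.23129042528166)]
```

View pics/w3.png

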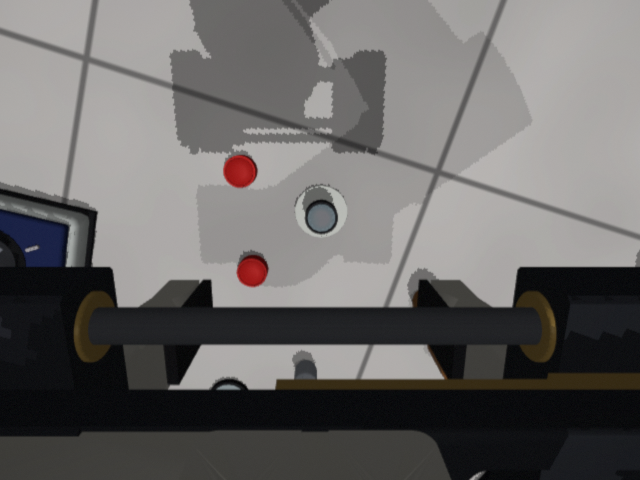

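Here the lens is at (320,215) on its stand. The red look-alikes are at (240,171) and (252,271), and a dropper sits partly hidden near (418,290). Checking the lens in a close crop.

```bash
python3 - <<'E'
from h import *
m,f=load("w3")
cv2.imwrite("pics/c6.png",cv2.resize(f[180:245,285:355],(700,650)[:2] if 0 else (630,585),interpolation=cv2.INTER_CUBIC))
g=cv2.cvtColor(f,cv2.COLOR_BGR2GRAY)
s=arm.camera_model("side");t=arm.camera_model("top");_,p,R=tool()
for a,b in[((156,242),(208,386)),((168,260),(239,378))]:
    x,r=tri([ray(t,a),ray(s,b)]);print("dropper",x,r,"tool frame",R.T@(x-p))
E
```

```text
dropper [0.546  0.4533 0.0922] [np.float64(0.0009134871122389083), np.float64(0.0009134871122385885)] tool frame [ 0.1458 -0.1406  0.1367]
dropper [0.5035 0.4208 0.094 ] [np.float64(0.0035671493486582346), np.float64(0.003567149348658262)] tool frame [ 0.144  -0.0905  0.1182]
```

View pics/c6.png

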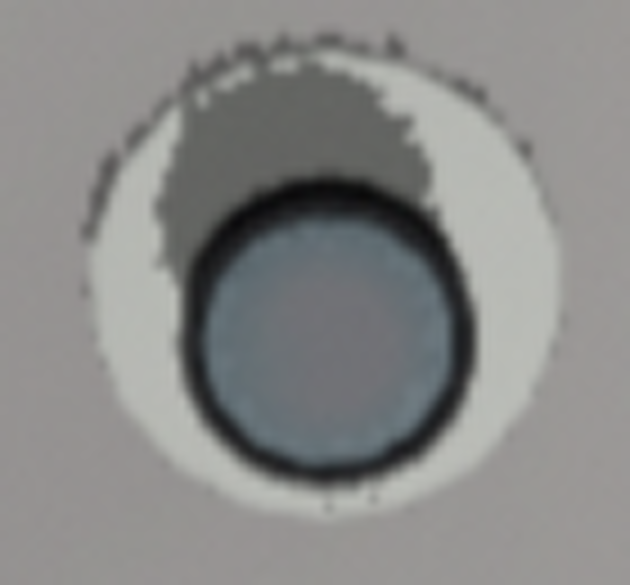

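```bash
python3 - <<'E'
from h import *
m,f=load("w3");s=arm.camera_model("side");t=arm.camera_model("top")
a=onz(m,(321.7,217.7),.034);print("lens",a,"base",onz(m,(321.2,211.4),.004))
x,r=tri([ray(m,(321.7,217.7)),ray(t,(226,284)),ray(s,(306,347.5))]);print("tri",x,r)
x,r=tri([ray(m,(321.7,217.7)),ray(s,(306,347.5))]);print("tri2",x,r)
m2,_=load("w2");x,r=tri([ray(m2,(315.5,219.8)),ray(s,(306.5,231.5))]);print("cell tri",x,r)
m1,_=load("w1");x,r=tri([ray(m1,(308.6,218.8)),ray(s,(377.5,182))]);print("ring tri",x,r)
delta([a[0],a[1],.1])
E
```

```text
lens [0.4521 0.2888 0.034 ] base [0.4517 0.2888 0.004 ]
tri [0.4502 0.2853 0.0397] [np.float64(0.0032181478268253692), np.float64(0.0031752402386217237), np.float64(0.0004229812256766896)]
tri2 [0.4496 0.288  0.044 ] [np.float64(0.0005888828095827558), np.float64(0.000588882809582785)]
cell tri [0.5737 0.0156 0.0694] [np.float64(0.0020115135473355384), np.float64(0.0020115135473355284)]
ring tri [ 0.496  -0.248   0.0497] [np.float64(0.00020381676437788158), np.float64(0.00020381676437783376)]
t 3.43 tcp [0.4521 0.281  0.2379] R x [ 0.0004  0.0003 -1.    ] jaw ang 107.23 q [ 0.925   0.1231 -0.3013  0.0002 -1.1459 -2.1951] w 0.08753160559619542
shift mm [137.952   -2.2387   7.4303] twist options (tool x down: -dyaw): None
```

>>> jog_arm(motion=[{"dx": 0.04,"dy": -0.002,"dz": 0.007,"twist": 0},{"dx": 0.08,"dy": -0.002,"dz": 0.007,"twist": 0},{"dx": 0.115,"dy": -0.002,"dz": 0.007,"twist": 0},{"dx": 0.125,"dy": -0.002,"dz": 0.007,"twist": 0},{"dx": 0.125,"dy": -0.002,"dz": 0.007,"twist": 0},{"dx": 0.125,"dy": -0.002,"dz": 0.007,"twist": 0}], gripper=0.056)

```text
t: 3.93
eef_pos: [0.4522, 0.2895, 0.1137]
ee_rot: [-2.106, 1.57, -0.233]
force: [-0.3, 0.8, 1.2]
width: 0.0572
```

```bash
python3 - <<'E'
from h import *
m,f=wshot("w4");delta([.4521,.2888,.04],0)
E
```

```text
t 3.98 tcp [0.4526 0.2902 0.1146] R x [ 0.0021  0.0015 -1.    ] jaw ang 107.33 q [ 0.9355  0.2486 -0.4564  0.001  -0.8634 -2.2046] w 0.05665988214399868
shift mm [74.5937  1.0476 -1.2583] twist options (tool x down: -dyaw): [np.float64(107.32785376745264), np.float64(287.32785376745267)]
```

View pics/w4.png

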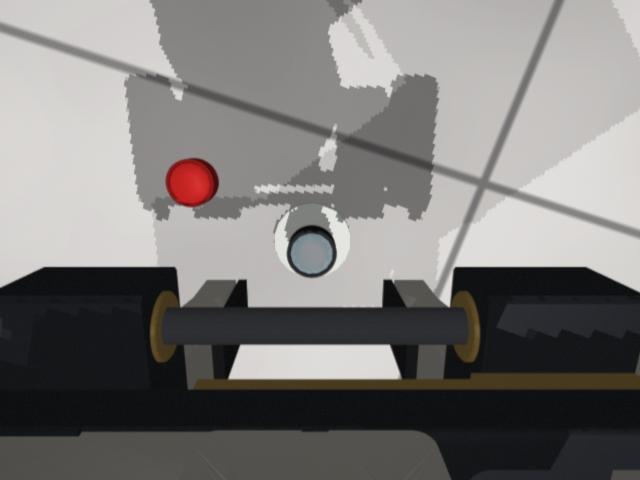

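```bash
python3 - <<'E'
from h import *
m,f=load("w4")
cv2.imwrite("pics/c7.png",cv2.resize(f[200:285,265:360],(665,595),interpolation=cv2.INTER_CUBIC))
hsv=cv2.cvtColor(f,cv2.COLOR_BGR2HSV)
roi=np.zeros(f.shape[:2],np.uint8);cv2.circle(roi,(312,252),30,255,-1)
k=((hsv[...,2]<75)&(roi>0)).astype(np.uint8)*255
cs,_=cv2.findContours(k,cv2.RETR_CCOMP,cv2.CHAIN_APPROX_NONE)
for c in cs:
    if len(c)>40: print(len(c),cv2.fitEllipse(c))
E
```

```text
141 ((311.3352355957031, 250.79833984375), (47.638511657714844, 51.39833068847656), 2.850313425064087)
121 ((311.31854248046875, 253.1605987548828), (42.070316314697266, 43.39794158935547), 89.48055267333984)
```

View pics/c7.png

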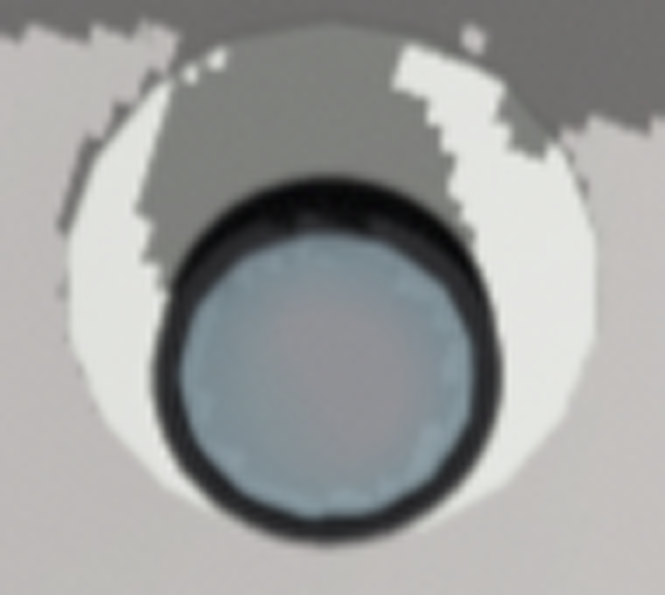

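```bash
python3 - <<'E'
from h import *
m,f=load("w4");m3,_=load("w3")
a=onz(m,(311.3,253.2),.034);print(a)
x,r=tri([ray(m,(311.3,253.2)),ray(m3,(321.7,217.7))]);print("tri",x,r)
delta([a[0],a[1],.041])
E
```

```text
[0.452  0.2883 0.034 ]
tri [0.4521 0.2886 0.0336] [np.float64(0.0002536680988428422), np.float64(0.00025366809884287537)]
t 3.98 tcp [0.4526 0.2902 0.1146] R x [ 0.0021  0.0015 -1.    ] jaw ang 107.33 q [ 0.9355  0.2486 -0.4564  0.001  -0.8634 -2.2046] w 0.05665988214399868
shift mm [73.5929  1.2659 -1.6824] twist options (tool x down: -dyaw): None
```

>>> jog_arm(motion=[{"dx": 0.03,"dy": 0,"dz": 0,"twist": 0},{"dx": 0.055,"dy": 0,"dz": 0,"twist": 0},{"dx": 0.065,"dy": 0,"dz": 0,"twist": 0},{"dx": 0.07,"dy": 0,"dz": 0,"twist": 0},{"dx": 0.072,"dy": 0,"dz": 0,"twist": 0},{"dx": 0.072,"dy": 0,"dz": 0,"twist": 0},{"dx": 0.072,"dy": 0,"dz": 0,"twist": 0},{"dx": 0.072,"dy": 0,"dz": 0,"twist": 0}])

```text
t: 4.65
eef_pos: [0.4517, 0.2904, 0.0418]
ee_rot: [-1.023, 1.569, 0.851]
force: [-0.2, -0.2, -0.3]
width: 0.0556
```

```bash
python3 - <<'E'
from h import *
m,f=wshot("w5");delta([.452,.2885,.040])
E
```

```text
t 4.7 tcp [0.4516 0.2903 0.0416] R x [ 0.0012  0.0014 -1.    ] jaw ang 107.36 q [ 0.9368  0.3458 -0.5303  0.0002 -0.6929 -2.2047] w 0.05572811742005541
shift mm [ 1.6346  0.1367 -1.8524] twist options (tool x down: -dyaw): None
```

View pics/w5.png

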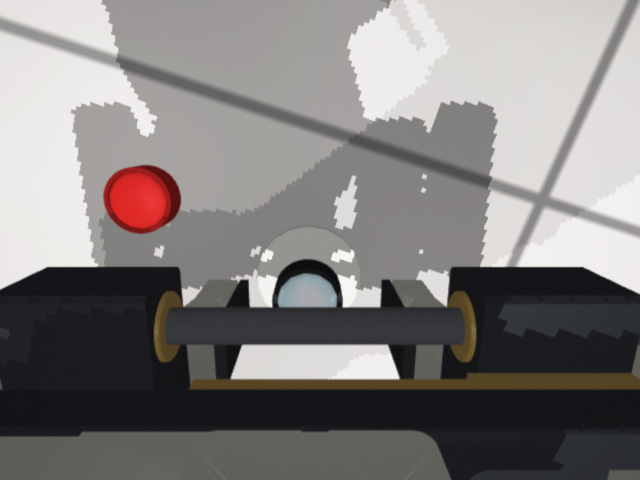

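>>> jog_arm(motion=[{"dx": 0.0015,"dy": 0,"dz": -0.002,"twist": 0},{"dx": 0.0015,"dy": 0,"dz": -0.002,"twist": 0},{"dx": 0.0015,"dy": 0,"dz": -0.002,"twist": 0},{"dx": 0.0015,"dy": 0,"dz": -0.002,"twist": 0}])

```text
t: 5.03
eef_pos: [0.4517, 0.2878, 0.0391]
ee_rot: [-2.137, 1.571, -0.263]
force: [0.3, 0.9, 0.4]
width: 0.0557
```

>>> jog_arm(motion=[{"dx": 0,"dy": 0,"dz": 0,"twist": 0},{"dx": 0,"dy": 0,"dz": 0,"twist": 0},{"dx": 0,"dy": 0,"dz": 0,"twist": 0},{"dx": 0,"dy": 0,"dz": 0,"twist": 0},{"dx": 0,"dy": 0,"dz": 0,"twist": 0},{"dx": 0,"dy": 0,"dz": 0,"twist": 0}], gripper=0.024, newtons=7)

```text
t: 5.53
eef_pos: [0.4517, 0.2878, 0.039]
ee_rot: [2.284, 1.571, -2.125]
force: [-0.3, -0.2, -1.6]
width: 0.0297
```

```bash
python3 - <<'E'
from h import *
m,f=wshot("w6");delta([.452,.2885,.040]);print(arm.get_state()["force"])
E
```

```text
t 5.58 tcp [0.4517 0.2878 0.039 ] R x [-0. -0. -1.] jaw ang 107.35 q [ 0.9336  0.3488 -0.5337 -0.     -0.6882 -2.2015] w 0.029423274386849586
shift mm [-0.9589 -0.4994  0.5531] twist options (tool x down: -dyaw): None
[ 0.515  -0.3011 -0.1978]
```

View pics/w6.png

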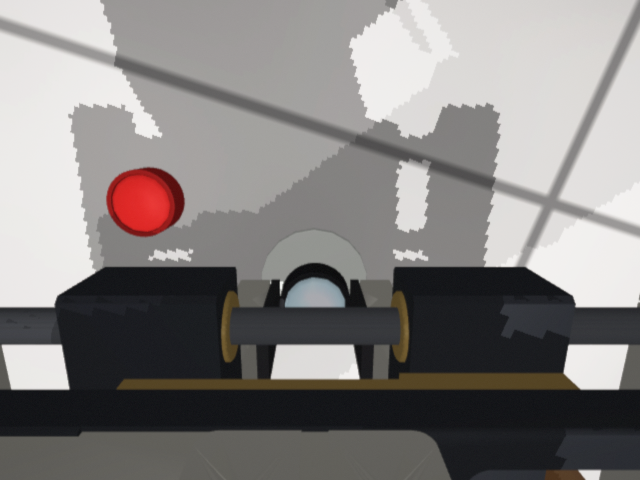

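>>> jog_arm(motion=[{"dx": 0,"dy": 0,"dz": 0,"twist": 0},{"dx": 0,"dy": 0,"dz": 0,"twist": 0},{"dx": -0.0015,"dy": 0,"dz": 0,"twist": 0},{"dx": -0.0015,"dy": 0,"dz": 0,"twist": 0},{"dx": -0.0015,"dy": 0,"dz": 0,"twist": 0}], gripper=0.036)

```text
t: 6.0
eef_pos: [0.4518, 0.2879, 0.0407]
ee_rot: [-1.004, 1.571, 0.87]
force: [0.3, -0.7, -0.5]
width: 0.0359
```

>>> jog_arm(motion=[{"dx": 0,"dy": 0,"dz": 0,"twist": 0},{"dx": 0,"dy": 0,"dz": 0,"twist": 0},{"dx": 0,"dy": 0,"dz": 0,"twist": 0},{"dx": 0,"dy": 0,"dz": 0,"twist": 0}], gripper=0.024, newtons=8)

```text
t: 6.33
eef_pos: [0.4517, 0.2878, 0.0406]
ee_rot: [-0.948, 1.571, 0.926]
force: [-0.7, 0.1, 0.9]
width: 0.0293
```

```bash
python3 - <<'E'
from h import *
m,f=wshot("w7");delta([.452,.2885,.040])
cv2.imwrite("pics/c8.png",cv2.resize(f[220:320,230:400,::-1],(680,400),interpolation=2))
E
```

```text
t 6.38 tcp [0.4517 0.2878 0.0406] R x [ 0.  0. -1.] jaw ang 107.35 q [ 0.9336  0.3466 -0.5324 -0.     -0.6918 -2.2015] w 0.02923619233143243
shift mm [ 0.5689 -0.4701  0.5456] twist options (tool x down: -dyaw): None
```

View pics/c8.png

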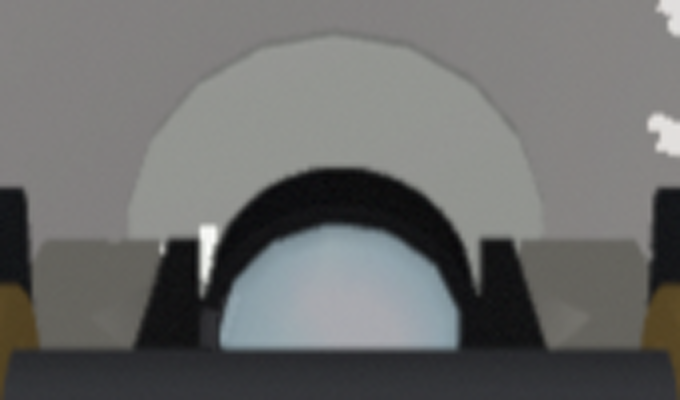

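>>> jog_arm(motion=[{"dx": -0.02,"dy": 0,"dz": 0,"twist": 0},{"dx": -0.06,"dy": 0,"dz": 0,"twist": 0},{"dx": -0.1,"dy": 0,"dz": -0.01,"twist": 0},{"dx": -0.12,"dy": -0.04,"dz": -0.04,"twist": 0},{"dx": -0.12,"dy": -0.08,"dz": -0.297,"twist": 0},{"dx": -0.12,"dy": -0.08,"dz": -0.297,"twist": 0},{"dx": -0.12,"dy": -0.08,"dz": -0.297,"twist": 0},{"dx": -0.12,"dy": -0.08,"dz": -0.297,"twist": 0},{"dx": -0.12,"dy": -0.08,"dz": -0.297,"twist": 0},{"dx": -0.12,"dy": -0.08,"dz": -0.297,"twist": 0},{"dx": -0.12,"dy": -0.08,"dz": -0.297,"twist": 0},{"dx": -0.12,"dy": -0.08,"dz": -0.297,"twist": 0},{"dx": -0.12,"dy": -0.08,"dz": -0.297,"twist": 0},{"dx": -0.12,"dy": -0.08,"dz": -0.297,"twist": 0},{"dx": -0.12,"dy": -0.08,"dz": -0.297,"twist": 0}])

```text
t: 7.63
eef_pos: [0.6162, 0.029, 0.1605]
ee_rot: [0.877, 1.571, 2.751]
force: [0.4, 0.7, -0.9]
width: 0.0295
```

```bash
python3 - <<'E'
from h import *
m,f=wshot("w8");delta([.5752,.0153,.12])
E
```

```text
t 7.68 tcp [0.6163 0.0292 0.1606] R x [ 0.      0.0002 -1.    ] jaw ang 107.43 q [ 0.3634  0.3227 -0.2256 -0.0002 -1.0224 -1.63  ] w 0.029021901141822907
shift mm [40.6455 43.359  -0.9883] twist options (tool x down: -dyaw): None
```

View pics/w8.png

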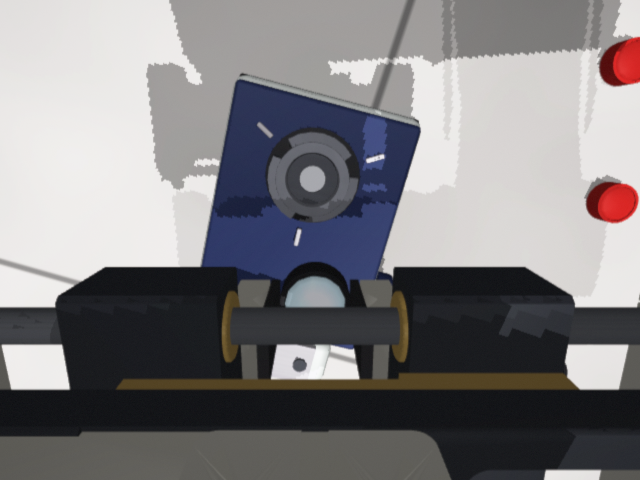

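The wrist view shows the lens still held, the cell mouth at about (313,179), and bars at (264,130), (375,158) and (297,237).

```bash
python3 - <<'E'
from h import *
m,f=load("w8")
print(250,115);cv2.imwrite("pics/c9.png",cv2.resize(f[115:255,245:385],(700,700)[:2] if 0 else (588,588),interpolation=cv2.INTER_CUBIC))
E
```

```text
250 115
```

View pics/c9.png

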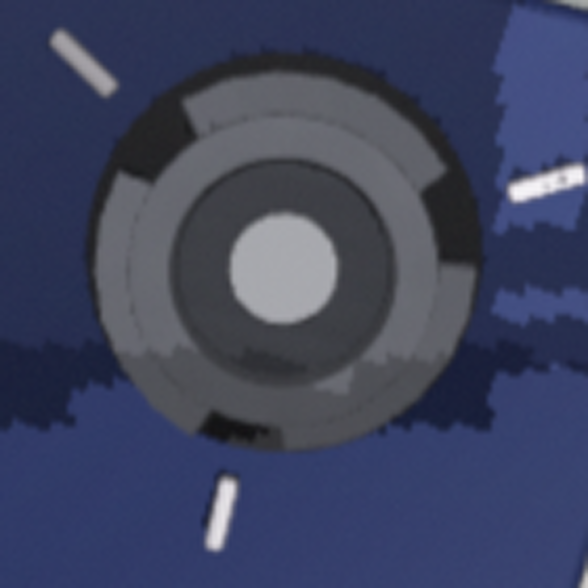

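```bash
python3 - <<'E'
from h import *
m,f=load("w8");m2,_=load("w2")
c=onz(m,(312.5,179.6),.071);print(c);print(tri([ray(m,(312.5,179.6)),ray(m2,(315.5,219.8))]))
P=np.array([onz(m,(245+x/4.2,115+y/4.2),.047) for x,y in[(85,63),(547,183),(222,513)]]);d=P-P.mean(0)
print(P.mean(0),np.degrees(np.arctan2(d[:,1],d[:,0])),np.hypot(d[:,0],d[:,1]))
delta([.5752,.0153,.12]);delta([c[0]-.0003,c[1]-.0007,.1])
E
```

```text
[0.575  0.0158 0.071 ]
(array([0.5745, 0.0158, 0.0751]), [np.float64(5.014763388054221e-05), np.float64(5.0147633880685584e-05)])
[0.5753 0.016  0.047 ] [-116.7987  123.2804    3.3286] [0.0421 0.042  0.0421]
t 7.68 tcp [0.6163 0.0292 0.1606] R x [ 0.      0.0002 -1.    ] jaw ang 107.43 q [ 0.3634  0.3227 -0.2256 -0.0002 -1.0224 -1.63  ] w 0.029021901141822907
shift mm [40.6455 43.359  -0.9883] twist options (tool x down: -dyaw): None
t 7.68 tcp [0.6163 0.0292 0.1606] R x [ 0.      0.0002 -1.    ] jaw ang 107.43 q [ 0.3634  0.3227 -0.2256 -0.0002 -1.0224 -1.63  ] w 0.029021901141822907
shift mm [60.6455 43.9255 -0.9748] twist options (tool x down: -dyaw): None
```

>>> jog_arm(motion=[{"dx": 0,"dy": 0.025,"dz": -0.001,"twist": 0},{"dx": 0.01,"dy": 0.0436,"dz": -0.001,"twist": 0},{"dx": 0.04,"dy": 0.0436,"dz": -0.001,"twist": 0},{"dx": 0.055,"dy": 0.0436,"dz": -0.001,"twist": 0},{"dx": 0.06,"dy": 0.0436,"dz": -0.001,"twist": 0},{"dx": 0.06,"dy": 0.0436,"dz": -0.001,"twist": 0},{"dx": 0.06,"dy": 0.0436,"dz": -0.001,"twist": 0},{"dx": 0.06,"dy": 0.0436,"dz": -0.001,"twist": 0},{"dx": 0.06,"dy": 0.0436,"dz": -0.001,"twist": 0}])

```text
t: 8.43
eef_pos: [0.5761, 0.0146, 0.1017]
ee_rot: [-1.609, 1.569, 0.265]
force: [-0.5, -0.1, -0.6]
width: 0.0297
```

```bash
python3 - <<'E'
from h import *
m,f=wshot("w9");delta([.5749,.0152,.1])
cv2.imwrite("pics/c10.png",cv2.resize(f[180:320,210:420,::-1],(780,520),interpolation=2));print(arm.get_state()["force"])
cv2.imwrite("pics/s1.png",cv2.resize(arm.grab_frame("side")[195:270,260:360,::-1],(800,600),interpolation=2))
E
```

```text
t 8.48 tcp [0.576  0.0146 0.1016] R x [ 0.0016  0.0005 -1.    ] jaw ang 107.36 q [ 0.3647  0.3214 -0.3852  0.0001 -0.8625 -1.6325] w 0.029237433340998552
shift mm [1.5656 0.8623 0.9377] twist options (tool x down: -dyaw): None
[ 0.3715 -0.1101 -0.3259]
```

View pics/c10.png

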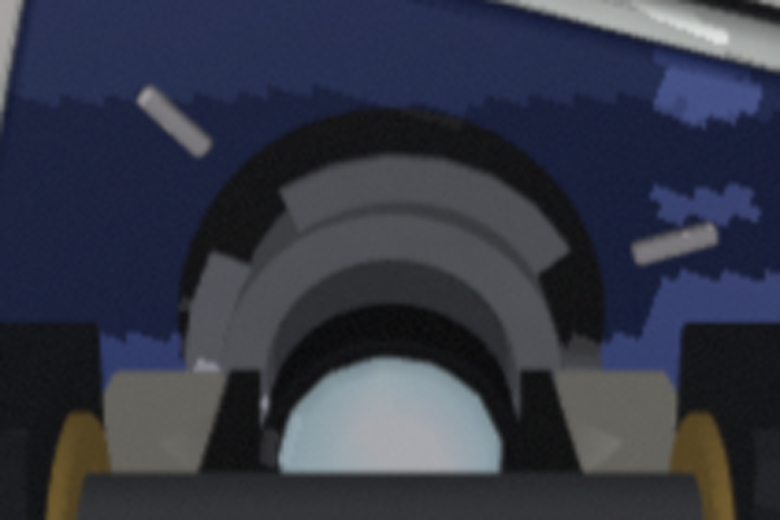

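View pics/s1.png

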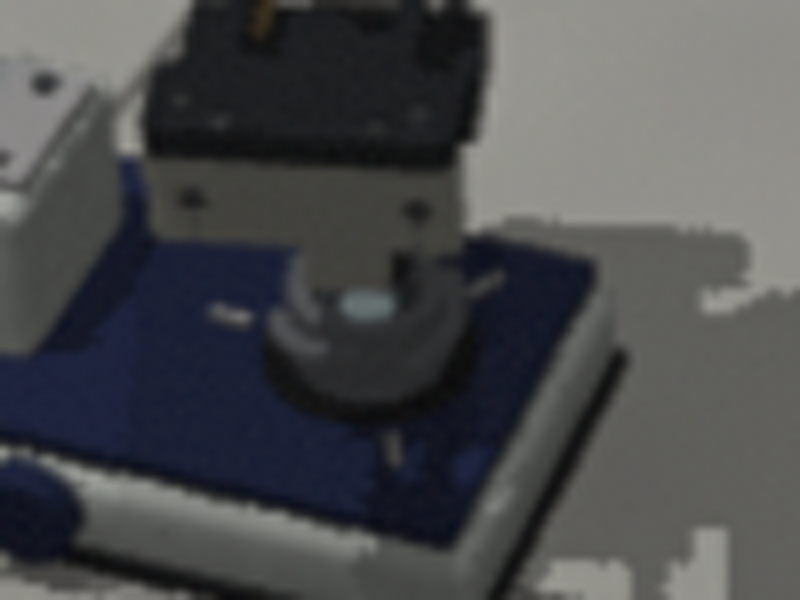

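```bash
python3 - <<'E'
from h import *
m,f=load("w9")
for r in(.022,.016):
  A=np.linspace(0,2*np.pi,721);P=np.array([proj(m,[.575+r*np.cos(a),.0158+r*np.sin(a),.071]) for a in A])
  print(r,(P.min(0)-[210,180])*3.714,(P.max(0)-[210,180])*3.714)
delta([.5749,.0152,.1])
E
```

```text
0.022 [220.8181 211.0967] [562.9016 533.3585]
0.016 [267.4866 257.3243] [516.2239 491.6008]
t 8.53 tcp [0.5758 0.0144 0.1014] R x [ 0.0013  0.0004 -1.    ] jaw ang 107.36 q [ 0.3646  0.3216 -0.3855  0.0001 -0.8624 -1.6325] w 0.029458237825019145
shift mm [1.3841 0.6563 1.0013] twist options (tool x down: -dyaw): None
```

```bash
python3 - <<'E'
from h import *
m,f=load("w9");_,p,R=tool()
m4,_=load("w4")
# glass radius from w4
g=[onz(m4,(311.3+s*21.4,253.2),.034) for s in(-1,1)];rg=np.linalg.norm(g[1]-g[0])/2;print("glass r",rg)
R=Rm(m["attitude"])
e=onz(m,(315.3,276.1),.0951) # far edge of glass (toward tool +y)
print("edge",e)
_,_,Rt=tool();y=Rt[:,1]
print("lens centre", e-y*rg)
E
```

```text
glass r 0.012794433158097935
edge [0.5642 0.0123 0.0951]
lens centre [0.5764 0.0161 0.0951]
```

>>> jog_arm(motion=[{"dx": 0.0,"dy": 0.001,"dz": 0.0005,"twist": 0},{"dx": 0.004,"dy": 0.001,"dz": 0.0005,"twist": 0},{"dx": 0.007,"dy": 0.001,"dz": 0.0005,"twist": 0},{"dx": 0.0085,"dy": 0.001,"dz": 0.0005,"twist": 0},{"dx": 0.0095,"dy": 0.001,"dz": 0.0005,"twist": 0},{"dx": 0.0105,"dy": 0.001,"dz": 0.0005,"twist": 0},{"dx": 0.0105,"dy": 0.001,"dz": 0.0005,"twist": 0}])

```text
t: 9.12
eef_pos: [0.5741, 0.0143, 0.0897]
ee_rot: [1.616, 1.57, -2.793]
force: [0.1, 0.4, 0.6]
width: 0.0293
```

```bash
python3 - <<'E'
from h import *
m,f=wshot("w10");delta([.5749,.0152,.0885]);s=arm.get_state();print(s["force"],s["moment"])
cv2.imwrite("pics/c11.png",cv2.resize(f[180:320,210:420,::-1],(780,520),interpolation=2))
E
```

```text
t 9.17 tcp [0.5742 0.0144 0.0899] R x [-0.0003 -0.0001 -1.    ] jaw ang 107.35 q [ 0.3655  0.3336 -0.3996  0.     -0.8379 -1.6335] w 0.02912827274478136
shift mm [ 1.4048 -0.9678  0.5868] twist options (tool x down: -dyaw): None
[ 0.4431  0.4929 -0.1955] [ 0.0012 -0.0172 -0.0083]
```

View pics/c11.png

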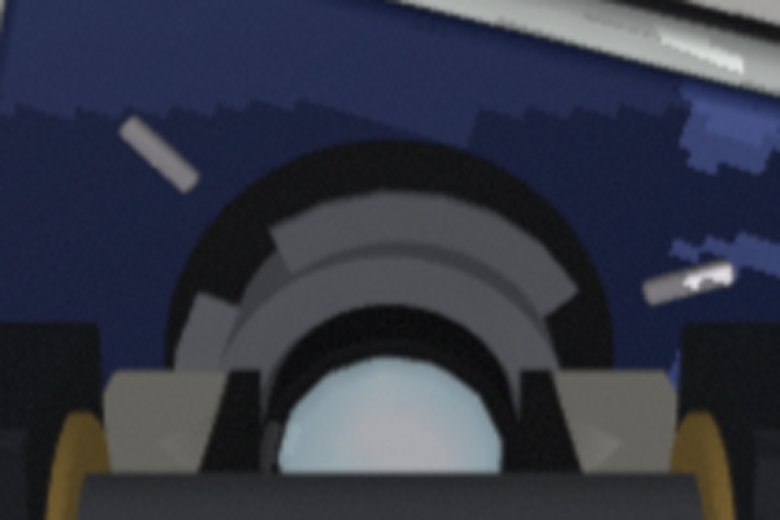

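>>> jog_arm(motion=[{"dx": 0.001,"dy": -0.0007,"dz": 0.0003,"twist": 0},{"dx": 0.0015,"dy": -0.0007,"dz": 0.0003,"twist": 0},{"dx": 0.002,"dy": -0.0007,"dz": 0.0003,"twist": 0},{"dx": 0.0025,"dy": -0.0007,"dz": 0.0003,"twist": 0},{"dx": 0.0025,"dy": -0.0007,"dz": 0.0003,"twist": 0}])

```text
t: 9.58
eef_pos: [0.5747, 0.0149, 0.0875]
ee_rot: [1.471, 1.571, -2.938]
force: [-0.4, 0.5, -0.8]
width: 0.0293
```

```bash
python3 - <<'E'
from h import *
delta([.5749,.0152,.0885]);s=arm.get_state();print(s["force"],s["moment"])
E
```

```text
t 9.58 tcp [0.5747 0.0149 0.0875] R x [-0.0002 -0.     -1.    ] jaw ang 107.35 q [ 0.366   0.3373 -0.4009 -0.     -0.8328 -1.634 ] w 0.029269259263938734
shift mm [-1.0372 -0.2788  0.25  ] twist options (tool x down: -dyaw): None
[-0.3588  0.4665 -0.7649] [-0.0188  0.023   0.0345]
```

Entering freely. Next, 0.4 mm steps down until it touches the seat.

>>> jog_arm(motion=[{"dx": 0.0005,"dy": -0.0002,"dz": 0.0002,"twist": 0},{"dx": 0.001,"dy": -0.0002,"dz": 0.0002,"twist": 0},{"dx": 0.001,"dy": -0.0002,"dz": 0.0002,"twist": 0}])

```text
t: 9.83
eef_pos: [0.5749, 0.0152, 0.0865]
ee_rot: [1.185, 1.571, 3.059]
force: [-0.5, 0.1, -0.9]
width: 0.0292
```

>>> jog_arm(motion=[{"dx": 0.0005,"dy": 0,"dz": 0,"twist": 0},{"dx": 0.0005,"dy": 0,"dz": 0,"twist": 0},{"dx": 0.0005,"dy": 0,"dz": 0,"twist": 0}])

```text
t: 10.08
eef_pos: [0.5749, 0.0151, 0.086]
ee_rot: [1.537, 1.571, -2.873]
force: [0.1, -0.7, 0.4]
width: 0.0292
```

>>> jog_arm(motion=[{"dx": 0.0005,"dy": 0,"dz": 0,"twist": 0},{"dx": 0.0005,"dy": 0,"dz": 0,"twist": 0},{"dx": 0.0005,"dy": 0,"dz": 0,"twist": 0}])

```text
t: 10.33
eef_pos: [0.5749, 0.0151, 0.0855]
ee_rot: [1.875, 1.571, -2.535]
force: [-0.4, 0.1, 0.4]
width: 0.0292
```

>>> jog_arm(motion=[{"dx": 0.0005,"dy": 0,"dz": 0,"twist": 0},{"dx": 0.0005,"dy": 0,"dz": 0,"twist": 0},{"dx": 0.0005,"dy": 0,"dz": 0,"twist": 0}])

```text
t: 10.58
eef_pos: [0.5749, 0.0151, 0.085]
ee_rot: [1.575, 1.571, -2.835]
force: [0.6, -0.8, -0.6]
width: 0.0292
```

>>> jog_arm(motion=[{"dx": 0.0004,"dy": 0,"dz": 0,"twist": 0},{"dx": 0.0004,"dy": 0,"dz": 0,"twist": 0},{"dx": 0.0004,"dy": 0,"dz": 0,"twist": 0}])

```text
t: 10.83
eef_pos: [0.5749, 0.0151, 0.0846]
ee_rot: [2.04, 1.571, -2.369]
force: [-0.0, -0.4, -0.1]
width: 0.0296
```

>>> jog_arm(motion=[{"dx": 0.0003,"dy": 0,"dz": 0,"twist": 0},{"dx": 0.0003,"dy": 0,"dz": 0,"twist": 0},{"dx": 0.0003,"dy": 0,"dz": 0,"twist": 0}])

```text
t: 11.08
eef_pos: [0.575, 0.0151, 0.0845]
ee_rot: [-1.714, 1.571, 0.16]
force: [-0.5, 0.0, 0.3]
width: 0.0293
```

>>> jog_arm(motion=[{"dx": 0.0004,"dy": 0,"dz": 0,"twist": 0},{"dx": 0.0004,"dy": 0,"dz": 0,"twist": 0},{"dx": 0.0004,"dy": 0,"dz": 0,"twist": 0}])

```text
t: 11.33
eef_pos: [0.575, 0.0152, 0.0843]
ee_rot: [-1.825, 1.57, 0.049]
force: [-1.8, 0.7, 4.5]
width: 0.0294
```

>>> jog_arm(motion=[{"dx": 0.0004,"dy": 0,"dz": 0,"twist": 0},{"dx": 0.0004,"dy": 0,"dz": 0,"twist": 0},{"dx": 0.0004,"dy": 0,"dz": 0,"twist": 0}])

```text
t: 11.58
eef_pos: [0.575, 0.0152, 0.0841]
ee_rot: [-1.931, 1.57, -0.057]
force: [-2.6, 0.7, 7.6]
width: 0.0294
```

```bash
python3 - <<'E'
from h import *
delta([.5749,.0152,.0885]);s=arm.get_state();print(s["force"],s["moment"])
m,f=wshot("w11")
cv2.imwrite("pics/c12.png",cv2.resize(f[180:320,210:420,::-1],(780,520),interpolation=2))
E
```

```text
t 11.58 tcp [0.575  0.0152 0.0841] R x [ 0.0004 -0.     -1.    ] jaw ang 107.36 q [ 0.3664  0.3416 -0.4041  0.0002 -0.8248 -1.6343] w 0.02936108230507462
shift mm [-4.3982  0.0714  0.0719] twist options (tool x down: -dyaw): None
[-2.6048  0.7169  7.5635] [ 0.2111  0.9986 -0.0491]
```

View pics/c12.png

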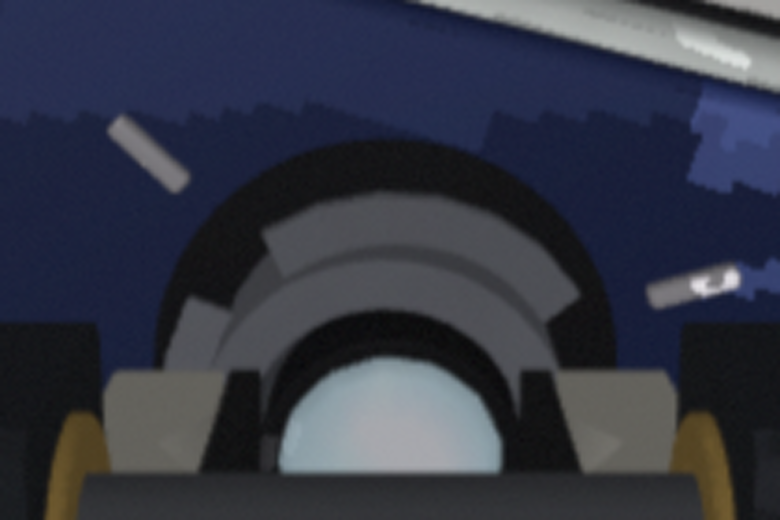

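The lens is seated: contact came at TCP z 0.0845, so its underside is at about 64 mm, and it has been pressed with about 7 N. Releasing, lifting straight up, then checking.

>>> jog_arm(motion=[{"dx": -0.0003,"dy": 0,"dz": 0,"twist": 0},{"dx": -0.0003,"dy": 0,"dz": 0,"twist": 0},{"dx": -0.0003,"dy": 0,"dz": 0,"twist": 0},{"dx": -0.01,"dy": 0,"dz": 0,"twist": 0},{"dx": -0.04,"dy": 0,"dz": 0,"twist": 0},{"dx": -0.075,"dy": -0.02,"dz": 0,"twist": 0},{"dx": -0.075,"dy": -0.045,"dz": 0,"twist": 0},{"dx": -0.075,"dy": -0.045,"dz": 0,"twist": 0},{"dx": -0.075,"dy": -0.045,"dz": 0,"twist": 0},{"dx": -0.075,"dy": -0.045,"dz": 0,"twist": 0}], gripper=0.05)

```text
t: 12.47
eef_pos: [0.6172, 0.0284, 0.1584]
ee_rot: [1.34, 1.57, -3.07]
force: [-0.4, -0.2, -0.8]
width: 0.0494
```

```bash
python3 - <<'E'
from h import *
m,f=wshot("w12");delta([.4966,-.2477,.15])
print(proj(m,[.575,.0158,.071]))
cv2.imwrite("pics/c13.png",cv2.resize(f[115:255,245:385,::-1],(588,588),interpolation=cv2.INTER_CUBIC))
E
```

```text
t 12.52 tcp [0.617  0.0283 0.1582] R x [-0.0013 -0.0003 -1.    ] jaw ang 107.34 q [ 0.3614  0.3266 -0.2259 -0.0002 -1.0196 -1.6296] w 0.049799389560408296
shift mm [   8.465   197.1335 -227.5717] twist options (tool x down: -dyaw): None
[313.7762 178.7637]
```

View pics/c13.png

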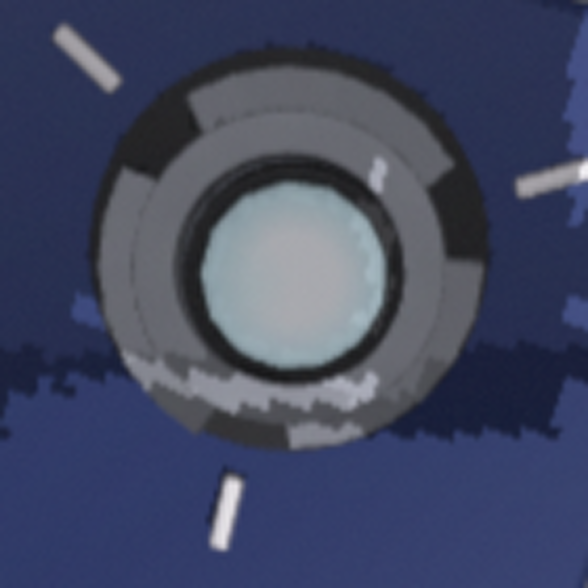

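>>> jog_arm(motion=[{"dx": 0,"dy": 0.197,"dz": -0.2275,"twist": 0},{"dx": 0,"dy": 0.197,"dz": -0.2275,"twist": 0},{"dx": 0,"dy": 0.197,"dz": -0.2275,"twist": 0},{"dx": 0,"dy": 0.197,"dz": -0.2275,"twist": 0},{"dx": 0,"dy": 0.197,"dz": -0.2275,"twist": 0},{"dx": 0.01,"dy": 0.197,"dz": -0.2275,"twist": 0},{"dx": 0.02,"dy": 0.197,"dz": -0.2275,"twist": 0},{"dx": 0.03,"dy": 0.197,"dz": -0.2275,"twist": 0},{"dx": 0.03,"dy": 0.197,"dz": -0.2275,"twist": 0},{"dx": 0.03,"dy": 0.197,"dz": -0.2275,"twist": 0},{"dx": 0.03,"dy": 0.197,"dz": -0.2275,"twist": 0},{"dx": 0.03,"dy": 0.197,"dz": -0.2275,"twist": 0},{"dx": 0.03,"dy": 0.197,"dz": -0.2275,"twist": 0}], gripper=0.064)

```text
t: 13.6
eef_pos: [0.4985, -0.2465, 0.1292]
ee_rot: [-2.062, 1.57, -0.187]
force: [0.4, 0.5, 1.1]
width: 0.0643
```

```bash
python3 - <<'E'
from h import *
m,f=wshot("w13");delta([.4966,-.2477,.041])
u,v=proj(m,[.4966,-.2477,.03]).astype(int);print(u-75,v-65)
cv2.imwrite("pics/c14.png",cv2.resize(f[v-65:v+65,u-75:u+75,::-1],(690,598),interpolation=cv2.INTER_CUBIC))
E
```

```text
t 13.65 tcp [ 0.4984 -0.2465  0.1291] R x [ 0.0009 -0.0001 -1.    ] jaw ang 107.44 q [-0.1071  0.2607 -0.3985  0.     -0.9107 -1.1594] w 0.06422862211608626
shift mm [88.1087  2.1163 -0.5566] twist options (tool x down: -dyaw): None
237 177
```

View pics/c14.png

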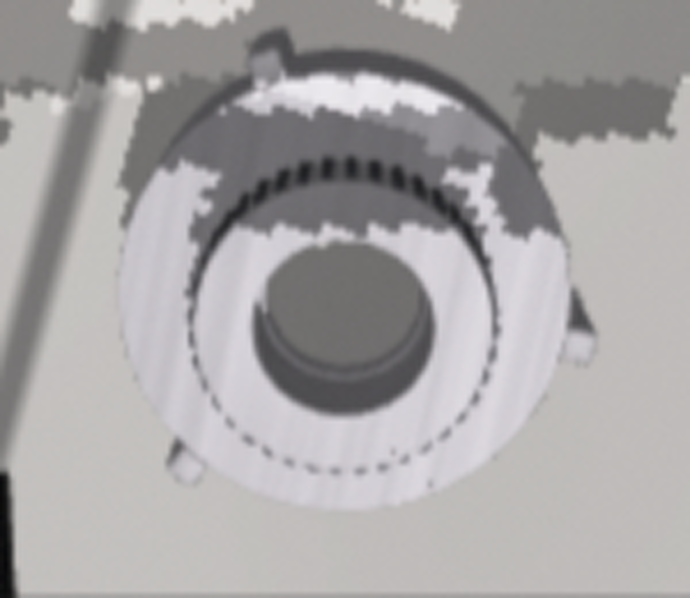

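```bash
python3 - <<'E'
from h import *
m,f=load("w13");m1,_=load("w1")
c=onz(m,(311.8,247.9),.044);print(c,tri([ray(m,(311.8,247.9)),ray(m1,(308.6,218.8))]))
for z in(.02,.024,.028):
    P=np.array([onz(m,(237+x/4.6,177+y/4.6),z) for x,y in [(267,66),(579,347),(186,464)]])
    d=P-c;print(z,np.hypot(d[:,0],d[:,1])*1e3,np.degrees(np.arctan2(d[:,1],d[:,0])),P.mean(0))
    d=P-P.mean(0);print(z,np.hypot(d[:,0],d[:,1])*1e3,np.degrees(np.arctan2(d[:,1],d[:,0])))
delta([c[0],c[1],.041])
E
```

```text
[ 0.4965 -0.2479  0.044 ] (array([ 0.4979, -0.2475,  0.039 ]), [np.float64(7.68918555277675e-06), np.float64(7.689185552810569e-06)])
0.02 [33.2678 35.6677 36.8185] [-143.2952   91.3441  -22.9462] [ 0.4987 -0.2474  0.02  ]
0.02 [35.2715 35.3097 35.0624] [-144.7493   94.8232  -25.0172]
0.024 [33.6959 34.8744 35.4608] [-143.9109   92.954   -23.9677] [ 0.4977 -0.2477  0.024 ]
0.024 [34.7219 34.7595 34.516 ] [-144.7493   94.8232  -25.0172]
0.028 [34.1277 34.1098 34.1152] [-144.511    94.6375  -25.07  ] [ 0.4967 -0.248   0.028 ]
0.028 [34.1723 34.2093 33.9697] [-144.7493   94.8232  -25.0172]
t 13.65 tcp [ 0.4984 -0.2465  0.1291] R x [ 0.0009 -0.0001 -1.    ] jaw ang 107.44 q [-0.1071  0.2607 -0.3985  0.     -0.9107 -1.1594] w 0.06422862211608626
shift mm [88.1087  2.2356 -0.7434] twist options (tool x down: -dyaw): None
```

>>> jog_arm(motion=[{"dx": 0.03,"dy": 0.002,"dz": -0.0007,"twist": 0},{"dx": 0.06,"dy": 0.002,"dz": -0.0007,"twist": 0},{"dx": 0.078,"dy": 0.002,"dz": -0.0007,"twist": 0},{"dx": 0.084,"dy": 0.002,"dz": -0.0007,"twist": 0},{"dx": 0.0865,"dy": 0.002,"dz": -0.0007,"twist": 0},{"dx": 0.0865,"dy": 0.002,"dz": -0.0007,"twist": 0},{"dx": 0.0865,"dy": 0.002,"dz": -0.0007,"twist": 0},{"dx": 0.0865,"dy": 0.002,"dz": -0.0007,"twist": 0}])

```text
t: 14.32
eef_pos: [0.4971, -0.2486, 0.0434]
ee_rot: [-2.066, 1.568, -0.192]
force: [0.8, 0.5, 0.9]
width: 0.0642
```

```bash
python3 - <<'E'
from h import *
delta([.4966,-.2479,.041]);print(arm.get_state()["force"])
E
```

```text
t 14.32 tcp [ 0.4971 -0.2486  0.0434] R x [ 0.0023 -0.0005 -1.    ] jaw ang 107.37 q [-0.1114  0.3679 -0.4868  0.0003 -0.7138 -1.1564] w 0.06415851009155607
shift mm [2.4317 0.2175 0.8519] twist options (tool x down: -dyaw): None
[0.8422 0.489  0.9009]
```

>>> jog_arm(motion=[{"dx": 0.001,"dy": 0,"dz": 0.0005,"twist": 0},{"dx": 0.001,"dy": 0,"dz": 0.0005,"twist": 0},{"dx": 0.001,"dy": 0,"dz": 0.0005,"twist": 0}])

```text
t: 14.57
eef_pos: [0.496, -0.2482, 0.0416]
ee_rot: [-1.994, 1.57, -0.12]
force: [-0.4, 0.3, -0.4]
width: 0.064
```

>>> jog_arm(motion=[{"dx": 0,"dy": 0,"dz": 0,"twist": 0},{"dx": 0,"dy": 0,"dz": 0,"twist": 0},{"dx": 0,"dy": 0,"dz": 0,"twist": 0},{"dx": 0,"dy": 0,"dz": 0,"twist": 0},{"dx": 0,"dy": 0,"dz": 0,"twist": 0},{"dx": 0,"dy": 0,"dz": 0,"twist": 0}], gripper=0.034, newtons=30)

```text
t: 15.07
eef_pos: [0.4959, -0.2481, 0.0411]
ee_rot: [2.486, 1.571, -1.924]
force: [-1.2, 0.3, 0.5]
width: 0.0391
```

```bash
python3 - <<'E'
from h import *
m,f=wshot("w14");delta([.4966,-.2479,.041]);print(arm.get_state()["force"])
u,v=proj(m,[.4966,-.2479,.03]).astype(int)
cv2.imwrite("pics/c15.png",cv2.resize(f[200:320,220:420,::-1],(800,480),interpolation=cv2.INTER_CUBIC))
E
```

```text
t 15.12 tcp [ 0.4958 -0.2481  0.041 ] R x [-0.0001 -0.     -1.    ] jaw ang 107.35 q [-0.1108  0.3707 -0.4898  0.0001 -0.7105 -1.1572] w 0.0391645385449965
shift mm [ 0.0459 -0.8158 -0.0003] twist options (tool x down: -dyaw): None
[-0.6532  0.1266  0.2484]
```

View pics/c15.png

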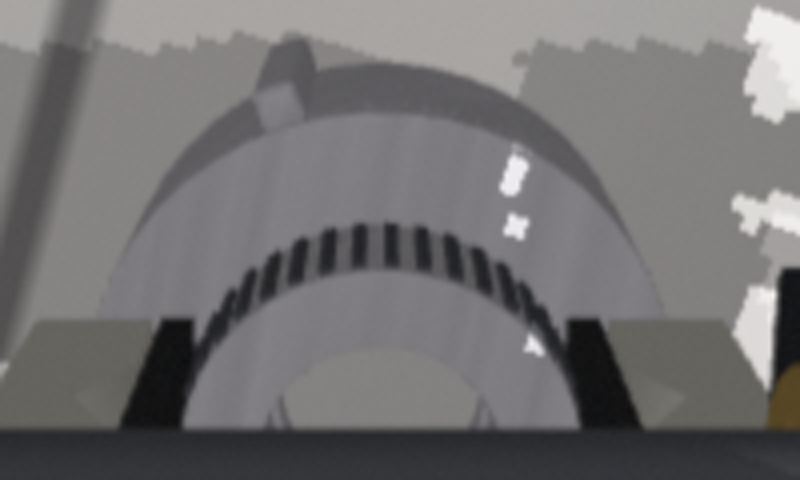

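>>> jog_arm(motion=[{"dx": -0.01,"dy": 0,"dz": 0,"twist": 0},{"dx": -0.04,"dy": 0,"dz": 0,"twist": 0},{"dx": -0.08,"dy": 0,"dz": 0,"twist": 0},{"dx": -0.115,"dy": -0.01,"dz": 0.02,"twist": -3},{"dx": -0.115,"dy": -0.1534,"dz": 0.2276,"twist": -7},{"dx": -0.115,"dy": -0.1534,"dz": 0.2276,"twist": -14},{"dx": -0.115,"dy": -0.1534,"dz": 0.2276,"twist": -21},{"dx": -0.115,"dy": -0.1534,"dz": 0.2276,"twist": -28.3},{"dx": -0.115,"dy": -0.1534,"dz": 0.2276,"twist": -28.3},{"dx": -0.115,"dy": -0.1534,"dz": 0.2276,"twist": -28.3},{"dx": -0.115,"dy": -0.1534,"dz": 0.2276,"twist": -28.3},{"dx": -0.115,"dy": -0.1534,"dz": 0.2276,"twist": -28.3},{"dx": -0.115,"dy": -0.1534,"dz": 0.2276,"twist": -28.3},{"dx": -0.1,"dy": -0.1534,"dz": 0.2276,"twist": -28.3},{"dx": -0.09,"dy": -0.1534,"dz": 0.2276,"twist": -28.3},{"dx": -0.09,"dy": -0.1534,"dz": 0.2276,"twist": -28.3},{"dx": -0.09,"dy": -0.1534,"dz": 0.2276,"twist": -28.3}])

```text
t: 16.53
eef_pos: [0.5736, 0.0137, 0.1306]
ee_rot: [1.165, 1.569, -2.752]
force: [1.0, -0.0, -1.7]
width: 0.0393
```

```bash
python3 - <<'E'
from h import *
m,f=wshot("w15");delta([.5744,.0149,.126],135.65);print(arm.get_state()["force"])
cv2.imwrite("pics/c16.png",cv2.resize(f[140:320,190:430,::-1],(800,600),interpolation=cv2.INTER_CUBIC))
cv2.imwrite("pics/s2.png",cv2.resize(arm.grab_frame("side")[180:270,245:365,::-1],(800,600),interpolation=2))
E
```

```text
t 16.58 tcp [0.5742 0.0139 0.1312] R x [-0.0006 -0.0004 -1.    ] jaw ang 135.59 q [ 0.3649  0.287  -0.355   0.0002 -0.9295 -1.1402] w 0.039318827795988734
shift mm [ 5.1864 -0.8352  0.5192] twist options (tool x down: -dyaw): [np.float64(359.938601341668), np.float64(179.938601341668)]
[-0.1466 -0.1618 -0.6968]
```

View pics/c16.png

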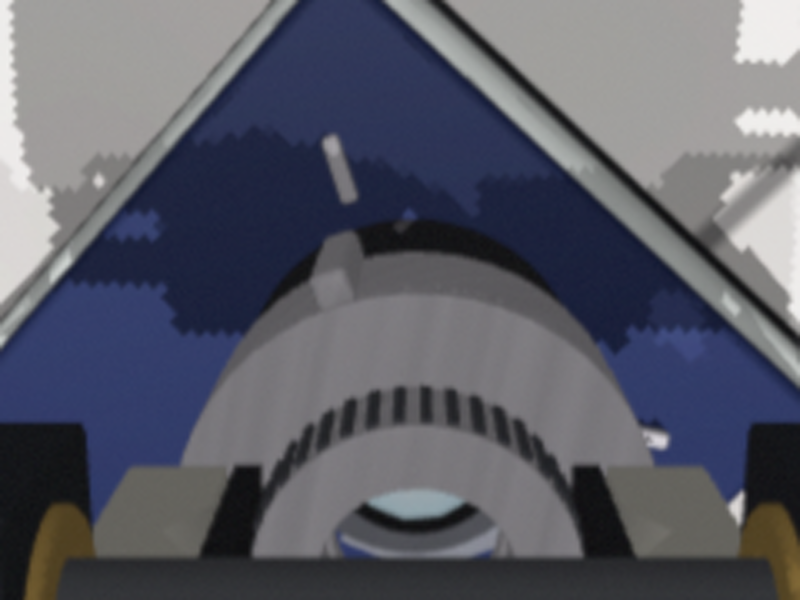

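View pics/s2.png

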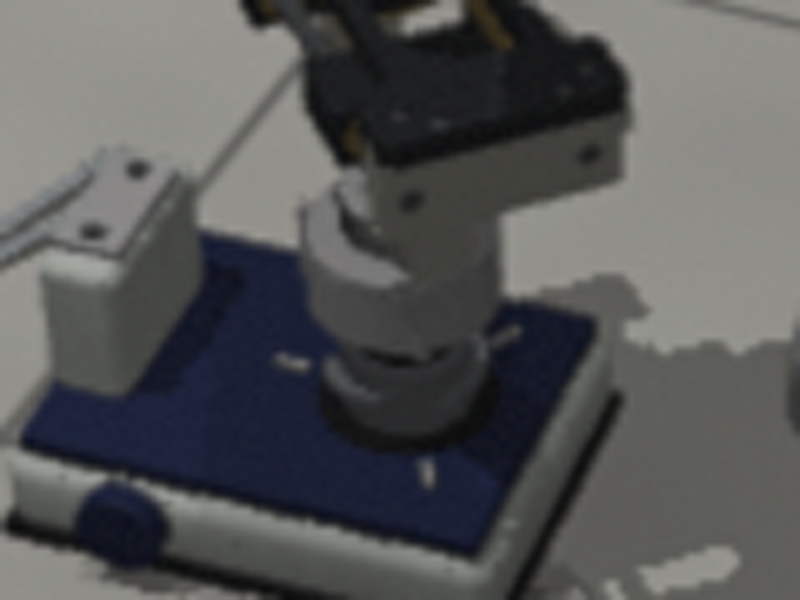

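```bash
python3 - <<'E'
from h import *
m,f=load("w15")
p=np.array([.5742,.0139]);y=np.array([-.699,-.715])
rc=p-y*.0008
b=onz(m,(190+334/3.3333,140+289/3.3333),.118)[:2]-rc;print("rib",np.degrees(np.arctan2(b[1],b[0])),np.hypot(*b))
c=onz(m,(190+340/3.333,140+170/3.333),.047)[:2]-[.575,.0158];print("bar",np.degrees(np.arctan2(c[1],c[0])),np.hypot(*c))
# flange far edge vs ring centre along tool y: crop col ~415,row 296 -> z .118
e=onz(m,(190+413/3.333,140+296/3.333),.118)[:2];print("flange edge->centre",e-y*.032, "tcp rel",(e-y*.032-p)@y)
delta([.5744,.0149,.105])
E
```

```text
rib -118.85629513482974 0.03381582735175427
bar -116.34150990325026 0.041536796112421503
flange edge->centre [0.5744 0.0153] tcp rel -0.0011264446360226275
t 16.63 tcp [0.5745 0.0142 0.1315] R x [ 0.0003 -0.0001 -1.    ] jaw ang 135.60 q [ 0.3651  0.2867 -0.3546  0.0003 -0.9293 -1.1402] w 0.03893667927184501
shift mm [26.5324 -0.4049  0.5817] twist options (tool x down: -dyaw): None
```

>>> jog_arm(motion=[{"dx": 0.008,"dy": -0.0004,"dz": 0.0005,"twist": -1},{"dx": 0.015,"dy": -0.0004,"dz": 0.0005,"twist": -1},{"dx": 0.0185,"dy": -0.0004,"dz": 0.0005,"twist": -1},{"dx": 0.02,"dy": -0.0004,"dz": 0.0005,"twist": -1},{"dx": 0.021,"dy": -0.0004,"dz": 0.0005,"twist": -1},{"dx": 0.021,"dy": -0.0004,"dz": 0.0005,"twist": -1}])

```text
t: 17.13
eef_pos: [0.5742, 0.0155, 0.1098]
ee_rot: [1.175, 1.57, -2.723]
force: [-0.8, -0.2, -1.0]
width: 0.0392
```

```bash
python3 - <<'E'
from h import *
m,f=wshot("w16");delta([.5743,.0149,.109],135.65);s=arm.get_state();print(s["force"],s["moment"])
cv2.imwrite("pics/c17.png",cv2.resize(f[140:320,190:430,::-1],(800,600),interpolation=cv2.INTER_CUBIC))
E
```

```text
t 17.18 tcp [0.5744 0.0155 0.11  ] R x [-0.     -0.0001 -1.    ] jaw ang 136.65 q [ 0.3674  0.3103 -0.3784  0.0001 -0.8823 -1.124 ] w 0.03909477051522604
shift mm [ 1.0488  0.5028 -0.3741] twist options (tool x down: -dyaw): [np.float64(1.0038798471334758), np.float64(181.00387984713348)]
[-0.7898  0.2557 -1.0611] [-0.0118  0.04    0.0235]
```

View pics/c17.png

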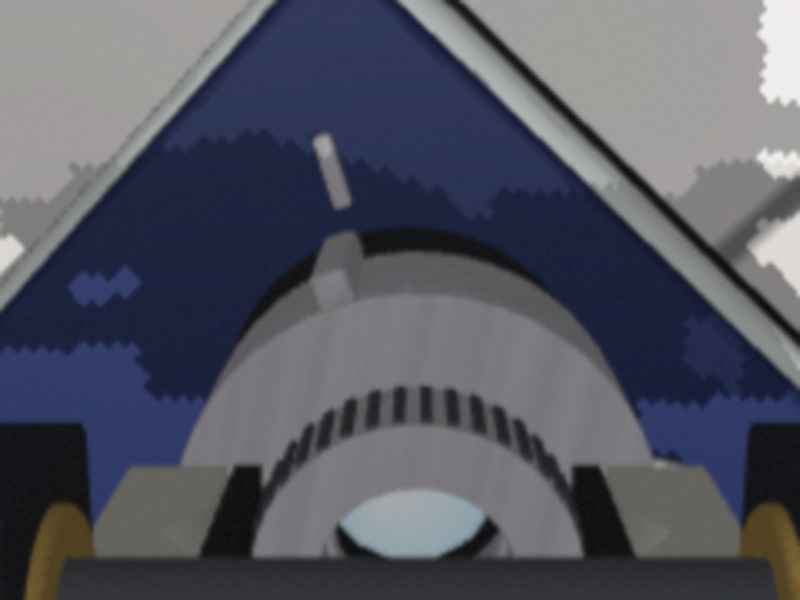

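>>> jog_arm(motion=[{"dx": 0.001,"dy": 0.0005,"dz": -0.0004,"twist": 0},{"dx": 0.0025,"dy": 0.0005,"dz": -0.0004,"twist": 0},{"dx": 0.004,"dy": 0.0005,"dz": -0.0004,"twist": 0},{"dx": 0.0055,"dy": 0.0005,"dz": -0.0004,"twist": 0},{"dx": 0.0055,"dy": 0.0005,"dz": -0.0004,"twist": 0}])

```text
t: 17.6
eef_pos: [0.574, 0.0148, 0.1042]
ee_rot: [0.914, 1.57, -2.985]
force: [0.3, -0.6, -1.2]
width: 0.0393
```

>>> jog_arm(motion=[{"dx": 0.001,"dy": 0,"dz": 0,"twist": 0},{"dx": 0.002,"dy": 0,"dz": 0,"twist": 0},{"dx": 0.003,"dy": 0,"dz": 0,"twist": 0},{"dx": 0.003,"dy": 0,"dz": 0,"twist": 0}])

```text
t: 17.93
eef_pos: [0.5741, 0.0148, 0.1013]
ee_rot: [1.043, 1.57, -2.855]
force: [0.1, -0.5, -1.1]
width: 0.0392
```

```bash
python3 - <<'E'
from h import *
delta([.5743,.0149,.096],135.65);s=arm.get_state();print(s["force"],s["moment"])
E
```

```text
t 17.93 tcp [0.5741 0.0148 0.1013] R x [-0.0003 -0.0001 -1.    ] jaw ang 136.64 q [ 0.3663  0.3201 -0.3879 -0.     -0.8631 -1.123 ] w 0.03922458882500632
shift mm [ 5.3184 -0.1679 -0.0629] twist options (tool x down: -dyaw): [np.float64(0.9948713806389549), np.float64(180.99487138063895)]
[ 0.1216 -0.547  -1.1484] [ 0.0095  0.056  -0.0077]
```

The ring origin is now at about 60 mm with no contact, so the lugs are through the gaps. Continuing down to the lens.

>>> jog_arm(motion=[{"dx": 0.001,"dy": 0,"dz": 0,"twist": 0},{"dx": 0.002,"dy": 0,"dz": 0,"twist": 0},{"dx": 0.003,"dy": 0,"dz": 0,"twist": 0},{"dx": 0.0035,"dy": 0,"dz": 0,"twist": 0},{"dx": 0.0035,"dy": 0,"dz": 0,"twist": 0}])

```text
t: 18.35
eef_pos: [0.5742, 0.0148, 0.0979]
ee_rot: [1.103, 1.571, -2.795]
force: [-0.4, -0.3, -1.2]
width: 0.039
```

>>> jog_arm(motion=[{"dx": 0.0005,"dy": 0,"dz": 0,"twist": 0},{"dx": 0.001,"dy": 0,"dz": 0,"twist": 0},{"dx": 0.001,"dy": 0,"dz": 0,"twist": 0}])

```text
t: 18.6
eef_pos: [0.5742, 0.0149, 0.097]
ee_rot: [0.786, 1.571, -3.112]
force: [0.6, -0.2, -1.9]
width: 0.0396
```

>>> jog_arm(motion=[{"dx": 0.0005,"dy": 0,"dz": 0,"twist": 0},{"dx": 0.0005,"dy": 0,"dz": 0,"twist": 0},{"dx": 0.0005,"dy": 0,"dz": 0,"twist": 0}])

```text
t: 18.85
eef_pos: [0.5742, 0.0149, 0.0966]
ee_rot: [0.062, 1.571, 2.447]
force: [-0.2, -0.4, -2.0]
width: 0.0387
```

>>> jog_arm(motion=[{"dx": 0.0005,"dy": 0,"dz": 0,"twist": 0},{"dx": 0.0005,"dy": 0,"dz": 0,"twist": 0},{"dx": 0.0005,"dy": 0,"dz": 0,"twist": 0}])

```text
t: 19.1
eef_pos: [0.5743, 0.0149, 0.0961]
ee_rot: [0.368, 1.571, 2.753]
force: [0.2, 0.4, -1.8]
width: 0.0391
```

>>> jog_arm(motion=[{"dx": 0.0004,"dy": 0,"dz": 0,"twist": 0},{"dx": 0.0004,"dy": 0,"dz": 0,"twist": 0},{"dx": 0.0004,"dy": 0,"dz": 0,"twist": 0}])

```text
t: 19.35
eef_pos: [0.5742, 0.0149, 0.0956]
ee_rot: [0.092, 1.571, 2.477]
force: [0.4, -0.4, -1.7]
width: 0.0393
```

>>> jog_arm(motion=[{"dx": 0.0004,"dy": 0,"dz": 0,"twist": 0},{"dx": 0.0004,"dy": 0,"dz": 0,"twist": 0},{"dx": 0.0004,"dy": 0,"dz": 0,"twist": 0}])

```text
t: 19.6
eef_pos: [0.5742, 0.0149, 0.0952]
ee_rot: [0.561, 1.571, 2.946]
force: [-0.0, 0.1, -2.3]
width: 0.0394
```

>>> jog_arm(motion=[{"dx": 0.0004,"dy": 0,"dz": 0,"twist": 0},{"dx": 0.0004,"dy": 0,"dz": 0,"twist": 0},{"dx": 0.0004,"dy": 0,"dz": 0,"twist": 0}])

```text
t: 19.85
eef_pos: [0.5743, 0.0149, 0.0949]
ee_rot: [-2.128, 1.571, 0.257]
force: [-0.9, 0.6, -0.4]
width: 0.0394
```

>>> jog_arm(motion=[{"dx": 0.0003,"dy": 0,"dz": 0,"twist": 0},{"dx": 0.0003,"dy": 0,"dz": 0,"twist": 0},{"dx": 0.0003,"dy": 0,"dz": 0,"twist": 0}])

```text
t: 20.1
eef_pos: [0.5743, 0.0149, 0.0948]
ee_rot: [-2.354, 1.571, 0.031]
force: [-1.2, -0.2, 3.4]
width: 0.0393
```

The ring touches the lens at about 54 mm, as predicted. Backing off the pressure slightly, then turning clockwise (positive twist) in steps while watching moment and force.

>>> jog_arm(motion=[{"dx": -0.0005,"dy": 0,"dz": 0,"twist": 0},{"dx": -0.0005,"dy": 0,"dz": 0,"twist": 0},{"dx": -0.0005,"dy": 0,"dz": 0,"twist": 5},{"dx": -0.0005,"dy": 0,"dz": 0,"twist": 10},{"dx": -0.0005,"dy": 0,"dz": 0,"twist": 10},{"dx": -0.0005,"dy": 0,"dz": 0,"twist": 10}])

```text
t: 20.6
eef_pos: [0.5743, 0.0148, 0.095]
ee_rot: [1.658, 1.571, -2.412]
force: [-0.2, -0.3, -0.8]
width: 0.0391
```

```bash
cat > st.py <<'E'
from h import *
delta([.5743,.0149,.0953]);s=arm.get_state();print("F",s["force"],"M",s["moment"],"je6",s["joint_efforts"][5])
E
python3 st.py
```

```text
t 20.6 tcp [0.5743 0.0148 0.095 ] R x [-0. -0. -1.] jaw ang 126.79 q [ 0.3662  0.3277 -0.3944  0.     -0.8488 -1.2949] w 0.03913489730521145
shift mm [-0.3469 -0.043   0.0381] twist options (tool x down: -dyaw): None
F [-0.1693 -0.3396 -0.8127] M [ 0.049  -0.0021  0.0021] je6 -0.505094937980175
```

>>> jog_arm(motion=[{"dx": 0,"dy": 0,"dz": 0,"twist": 4},{"dx": 0,"dy": 0,"dz": 0,"twist": 8},{"dx": 0,"dy": 0,"dz": 0,"twist": 11},{"dx": 0,"dy": 0,"dz": 0,"twist": 11},{"dx": 0,"dy": 0,"dz": 0,"twist": 11}])

```text
t: 21.02
eef_pos: [0.5742, 0.0149, 0.095]
ee_rot: [1.176, 1.571, -3.085]
force: [-0.1, 0.8, -0.7]
width: 0.0392
```

```bash
python3 st.py
```

```text
t 21.02 tcp [0.5742 0.0149 0.095 ] R x [-0.0001 -0.     -1.    ] jaw ang 115.86 q [ 0.3663  0.3276 -0.3944 -0.     -0.8489 -1.4858] w 0.03918130981784522
shift mm [-0.3201 -0.0776  0.004 ] twist options (tool x down: -dyaw): None
F [-0.075   0.8387 -0.7292] M [ 0.02   -0.0396  0.0091] je6 -0.28447167947888374
```

>>> jog_arm(motion=[{"dx": 0,"dy": 0,"dz": 0,"twist": 3},{"dx": 0,"dy": 0,"dz": 0,"twist": 3},{"dx": 0,"dy": 0,"dz": 0,"twist": 3}])

```text
t: 21.27
eef_pos: [0.5742, 0.0149, 0.095]
ee_rot: [1.133, 1.571, 3.103]
force: [-0.1, -0.6, -1.2]
width: 0.039
```

```bash
python3 st.py
```

```text
t 21.27 tcp [0.5742 0.0149 0.095 ] R x [-0.0001  0.     -1.    ] jaw ang 112.83 q [ 0.3663  0.3275 -0.3944 -0.0001 -0.8489 -1.5385] w 0.03903497799130837
shift mm [-0.3083 -0.0999 -0.0016] twist options (tool x down: -dyaw): None
F [-0.1161 -0.5954 -1.2394] M [ 0.0111 -0.0098 -0.0512] je6 -0.23573113605380058
```

>>> jog_arm(motion=[{"dx": 0,"dy": 0,"dz": 0,"twist": 2},{"dx": 0,"dy": 0,"dz": 0,"twist": 2},{"dx": 0,"dy": 0,"dz": 0,"twist": 2}])

```text
t: 21.52
eef_pos: [0.5742, 0.0149, 0.095]
ee_rot: [1.339, 1.571, -3.01]
force: [0.3, -0.9, -0.7]
width: 0.0389
```

```bash
python3 st.py
```

```text
t 21.52 tcp [0.5742 0.0149 0.095 ] R x [-0.0002 -0.     -1.    ] jaw ang 110.80 q [ 0.3663  0.3275 -0.3945 -0.0001 -0.849  -1.5741] w 0.03892795491882295
shift mm [-0.3267 -0.1337 -0.016 ] twist options (tool x down: -dyaw): None
F [ 0.3041 -0.8731 -0.731 ] M [-0.0302  0.0149  0.0475] je6 -0.15017114114016294
```

>>> jog_arm(motion=[{"dx": 0,"dy": 0,"dz": 0,"twist": 2},{"dx": 0,"dy": 0,"dz": 0,"twist": 2},{"dx": 0,"dy": 0,"dz": 0,"twist": 2}])

```text
t: 21.77
eef_pos: [0.5742, 0.0148, 0.095]
ee_rot: [1.681, 1.571, -2.704]
force: [-0.4, 0.4, -0.3]
width: 0.039
```

```bash
python3 st.py
```

```text
t 21.77 tcp [0.5742 0.0148 0.095 ] R x [-0.0001 -0.0001 -1.    ] jaw ang 108.78 q [ 0.3663  0.3275 -0.3944  0.     -0.849  -1.6094] w 0.039048007040268666
shift mm [-0.2936 -0.1094  0.0166] twist options (tool x down: -dyaw): None
F [-0.438   0.4227 -0.2902] M [0.0142 0.0178 0.0227] je6 -0.15730787068605423
```

>>> jog_arm(motion=[{"dx": 0,"dy": 0,"dz": 0,"twist": 2},{"dx": 0,"dy": 0,"dz": 0,"twist": 2},{"dx": 0,"dy": 0,"dz": 0,"twist": 2}])

```text
t: 22.02
eef_pos: [0.5743, 0.0149, 0.0951]
ee_rot: [3.119, 1.571, -1.301]
force: [-0.5, -0.5, -1.6]
width: 0.0389
```

```bash
python3 st.py
```

```text
t 22.02 tcp [0.5743 0.0149 0.0951] R x [ 0. -0. -1.] jaw ang 106.77 q [ 0.3663  0.3275 -0.3944  0.     -0.849  -1.6445] w 0.038874719081397835
shift mm [-0.226  -0.0538  0.0175] twist options (tool x down: -dyaw): None
F [-0.4896 -0.494  -1.5505] M [ 0.0091 -0.0145  0.0116] je6 -0.1605148846283555
```

>>> jog_arm(motion=[{"dx": 0,"dy": 0,"dz": 0,"twist": 2},{"dx": 0,"dy": 0,"dz": 0,"twist": 2},{"dx": 0,"dy": 0,"dz": 0,"twist": 2}])

```text
t: 22.27
eef_pos: [0.5742, 0.0149, 0.0951]
ee_rot: [1.225, 1.571, 3.054]
force: [-0.7, -0.3, -0.4]
width: 0.0389
```

```bash
python3 st.py
```

```text
t 22.27 tcp [0.5742 0.0149 0.0951] R x [-0.  0. -1.] jaw ang 104.76 q [ 0.3663  0.3274 -0.3944 -0.     -0.849  -1.6795] w 0.03892642533836459
shift mm [-0.2259 -0.0633  0.0329] twist options (tool x down: -dyaw): None
F [-0.6963 -0.2885 -0.375 ] M [0.0548 0.0572 0.0284] je6 -0.16193434596061707
```

>>> jog_arm(motion=[{"dx": 0,"dy": 0,"dz": 0,"twist": 2},{"dx": 0,"dy": 0,"dz": 0,"twist": 2},{"dx": 0,"dy": 0,"dz": 0,"twist": 2}])

```text
t: 22.52
eef_pos: [0.5742, 0.0149, 0.0951]
ee_rot: [-1.266, 1.571, 0.528]
force: [0.3, 0.1, -0.5]
width: 0.0388
```

```bash
python3 st.py
```

```text
t 22.52 tcp [0.5742 0.0149 0.0951] R x [ 0.  0. -1.] jaw ang 102.76 q [ 0.3663  0.3274 -0.3944 -0.     -0.8489 -1.7144] w 0.038804479284898684
shift mm [-0.2351 -0.0548  0.0019] twist options (tool x down: -dyaw): None
F [ 0.2609  0.1443 -0.5171] M [-0.0391  0.0272  0.0311] je6 -0.16249769367277622
```

>>> jog_arm(motion=[{"dx": 0,"dy": 0,"dz": 0,"twist": 2},{"dx": 0,"dy": 0,"dz": 0,"twist": 2},{"dx": 0,"dy": 0,"dz": 0,"twist": 2}])

```text
t: 22.77
eef_pos: [0.5742, 0.0149, 0.095]
ee_rot: [1.31, 1.571, 3.069]
force: [-0.3, -0.4, -1.2]
width: 0.0393
```

```bash
python3 st.py
```

```text
t 22.77 tcp [0.5742 0.0149 0.095 ] R x [-0.0001  0.     -1.    ] jaw ang 100.76 q [ 0.3663  0.3275 -0.3944 -0.     -0.849  -1.7493] w 0.039299868958504416
shift mm [-0.2532 -0.0784  0.0181] twist options (tool x down: -dyaw): None
F [-0.3043 -0.4125 -1.1619] M [-0.0363 -0.024   0.061 ] je6 -0.1627790043130517
```

>>> jog_arm(motion=[{"dx": 0,"dy": 0,"dz": 0,"twist": 2},{"dx": 0,"dy": 0,"dz": 0,"twist": 2},{"dx": 0,"dy": 0,"dz": 0,"twist": 2}])

```text
t: 23.02
eef_pos: [0.5743, 0.0149, 0.0951]
ee_rot: [-0.584, 1.571, 1.139]
force: [0.2, -0.0, -1.5]
width: 0.039
```

```bash
python3 st.py
```

```text
t 23.02 tcp [0.5743 0.0149 0.0951] R x [ 0.  0. -1.] jaw ang 98.76 q [ 0.3663  0.3275 -0.3944 -0.     -0.8489 -1.7842] w 0.039029847304681814
shift mm [-0.242  -0.0464  0.0122] twist options (tool x down: -dyaw): None
F [ 0.1571 -0.0102 -1.4661] M [ 0.0033  0.0066 -0.0226] je6 -0.16292412299662828
```

>>> jog_arm(motion=[{"dx": 0,"dy": 0,"dz": 0,"twist": 2},{"dx": 0,"dy": 0,"dz": 0,"twist": 2},{"dx": 0,"dy": 0,"dz": 0,"twist": 2}])

```text
t: 23.27
eef_pos: [0.5742, 0.0149, 0.0951]
ee_rot: [0.952, 1.571, 2.641]
force: [-0.5, -0.1, -1.1]
width: 0.0391
```

```bash
python3 st.py
```

```text
t 23.27 tcp [0.5742 0.0149 0.0951] R x [-0.  0. -1.] jaw ang 96.76 q [ 0.3663  0.3275 -0.3944 -0.     -0.849  -1.8191] w 0.03907946420100819
shift mm [-0.2408 -0.066   0.0281] twist options (tool x down: -dyaw): None
F [-0.4678 -0.0734 -1.0639] M [ 0.0023 -0.0144  0.0194] je6 -0.16292158048599958
```

>>> jog_arm(motion=[{"dx": 0,"dy": 0,"dz": 0,"twist": 2},{"dx": 0,"dy": 0,"dz": 0,"twist": 2},{"dx": 0,"dy": 0,"dz": 0,"twist": 2}])

```text
t: 23.52
eef_pos: [0.5742, 0.0149, 0.0951]
ee_rot: [1.642, 1.571, -2.987]
force: [0.4, 0.0, -0.8]
width: 0.0393
```

```bash
python3 st.py
```

```text
t 23.52 tcp [0.5742 0.0149 0.0951] R x [-0. -0. -1.] jaw ang 94.76 q [ 0.3663  0.3275 -0.3944 -0.     -0.849  -1.854 ] w 0.03932803441537109
shift mm [-0.2483 -0.069   0.0098] twist options (tool x down: -dyaw): None
F [ 0.4321  0.0113 -0.7749] M [-0.0054 -0.0045 -0.0192] je6 -0.1629826705902815
```

>>> jog_arm(motion=[{"dx": 0,"dy": 0,"dz": 0,"twist": 2},{"dx": 0,"dy": 0,"dz": 0,"twist": 2},{"dx": 0,"dy": 0,"dz": 0,"twist": 2}])

```text
t: 23.77
eef_pos: [0.5743, 0.0149, 0.0951]
ee_rot: [-1.328, 1.571, 0.291]
force: [-1.0, -0.9, -1.3]
width: 0.0391
```

```bash
python3 st.py
```

```text
t 23.77 tcp [0.5743 0.0149 0.0951] R x [ 0.  0. -1.] jaw ang 92.76 q [ 0.3663  0.3274 -0.3944  0.     -0.849  -1.889 ] w 0.03907728148308523
shift mm [-0.2269 -0.0414  0.016 ] twist options (tool x down: -dyaw): None
F [-0.9528 -0.9152 -1.3166] M [-0.0285 -0.0147  0.0473] je6 -0.16297184396535158
```

>>> jog_arm(motion=[{"dx": 0,"dy": 0,"dz": 0,"twist": 2},{"dx": 0,"dy": 0,"dz": 0,"twist": 2},{"dx": 0,"dy": 0,"dz": 0,"twist": 2}])

```text
t: 24.02
eef_pos: [0.5742, 0.0149, 0.095]
ee_rot: [2.192, 1.571, -2.507]
force: [0.2, -0.6, -0.4]
width: 0.039
```

```bash
python3 st.py|grep F
```

```text
F [ 0.2334 -0.5642 -0.4089] M [-0.0468  0.0294  0.0227] je6 -0.16297399532049894
```

>>> jog_arm(motion=[{"dx": 0,"dy": 0,"dz": 0,"twist": 2},{"dx": 0,"dy": 0,"dz": 0,"twist": 2},{"dx": 0,"dy": 0,"dz": 0,"twist": 2}])

```text
t: 24.27
eef_pos: [0.5742, 0.0149, 0.095]
ee_rot: [1.706, 1.571, -3.028]
force: [-0.3, 1.3, -1.2]
width: 0.0392
```

```bash
python3 st.py|grep F
```

```text
F [-0.2536  1.2618 -1.1891] M [-0.0204 -0.0115 -0.0461] je6 -0.1629838440567255
```

>>> jog_arm(motion=[{"dx": 0,"dy": 0,"dz": 0,"twist": 2},{"dx": 0,"dy": 0,"dz": 0,"twist": 2},{"dx": 0,"dy": 0,"dz": 0,"twist": 2}])

```text
t: 24.52
eef_pos: [0.5743, 0.0149, 0.0951]
ee_rot: [-0.671, 1.571, 0.843]
force: [-0.0, 0.0, -1.1]
width: 0.0391
```

```bash
python3 st.py
```

```text
t 24.52 tcp [0.5743 0.0149 0.0951] R x [ 0.  0. -1.] jaw ang 86.76 q [ 0.3663  0.3274 -0.3943 -0.     -0.849  -1.9937] w 0.03906861458129487
shift mm [-0.2213 -0.0408  0.032 ] twist options (tool x down: -dyaw): None
F [-0.0123  0.0291 -1.0919] M [ 0.0225 -0.0148 -0.0112] je6 -0.16300594434142113
```

>>> jog_arm(motion=[{"dx": 0,"dy": 0,"dz": 0,"twist": 2},{"dx": 0,"dy": 0,"dz": 0,"twist": 2},{"dx": 0,"dy": 0,"dz": 0,"twist": 2}])

```text
t: 24.77
eef_pos: [0.5742, 0.0149, 0.0951]
ee_rot: [1.479, 1.571, 2.958]
force: [-0.4, -0.4, -1.6]
width: 0.0389
```

```bash
python3 - <<'E'
from h import *
exec(open("st.py").read())
m,f=wshot("w17")
cv2.imwrite("pics/c18.png",cv2.resize(f[140:320,190:430,::-1],(800,600),interpolation=cv2.INTER_CUBIC))
E
```

```text
t 24.77 tcp [0.5742 0.0149 0.0951] R x [-0.  0. -1.] jaw ang 84.76 q [ 0.3663  0.3275 -0.3944 -0.     -0.849  -2.0286] w 0.038872026953682616
shift mm [-0.2428 -0.0487  0.0375] twist options (tool x down: -dyaw): None
F [-0.3615 -0.4108 -1.6033] M [-0.0325 -0.0261  0.0031] je6 -0.16297100577503443
```

View pics/c18.png

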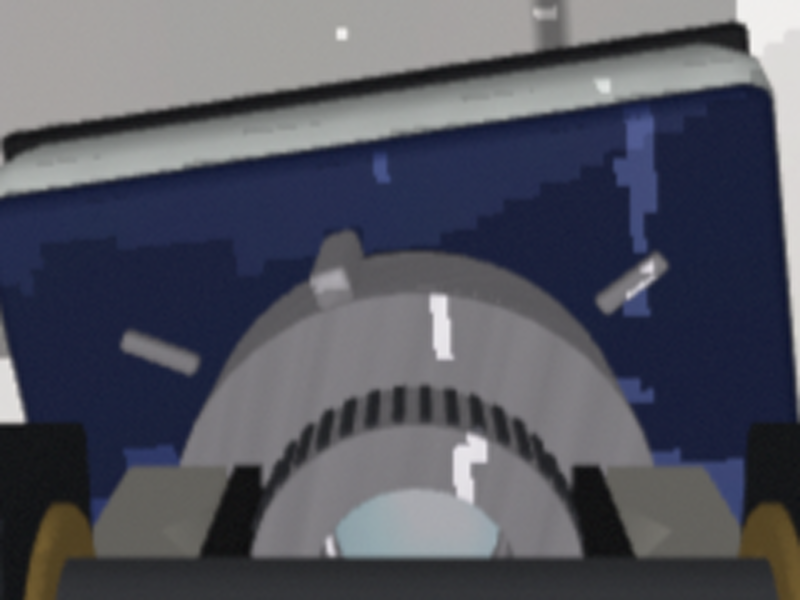

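The rib at (332,285) has turned with the hand and is now well past the bar at (160,352). About 52 degrees so far; continuing.

>>> jog_arm(motion=[{"dx": 0,"dy": 0,"dz": 0,"twist": 2},{"dx": 0,"dy": 0,"dz": 0,"twist": 2},{"dx": 0,"dy": 0,"dz": 0,"twist": 2}])

```text
t: 25.07
eef_pos: [0.5742, 0.0149, 0.095]
ee_rot: [1.852, 1.571, -2.987]
force: [0.1, -1.1, -1.6]
width: 0.039
```

```bash
python3 st.py|grep F
```

```text
F [ 0.1314 -1.0706 -1.5925] M [-0.038  -0.0645  0.0477] je6 -0.1648855023086071
```

>>> jog_arm(motion=[{"dx": 0,"dy": 0,"dz": 0,"twist": 2},{"dx": 0,"dy": 0,"dz": 0,"twist": 2},{"dx": 0,"dy": 0,"dz": 0,"twist": 2}])

```text
t: 25.32
eef_pos: [0.5742, 0.0149, 0.095]
ee_rot: [1.313, 1.571, 2.723]
force: [0.2, 0.1, -3.4]
width: 0.0389
```

```bash
python3 st.py|grep F
```

```text
F [ 0.2326  0.0706 -3.3875] M [-0.034  -0.22    0.0153] je6 -0.1467630872502923
```

>>> jog_arm(motion=[{"dx": 0,"dy": 0,"dz": 0,"twist": 2},{"dx": 0,"dy": 0,"dz": 0,"twist": 2},{"dx": 0,"dy": 0,"dz": 0,"twist": 2}])

```text
t: 25.57
eef_pos: [0.5743, 0.0149, 0.0949]
ee_rot: [0.221, 1.571, 1.596]
force: [1.6, -0.3, -3.6]
width: 0.0391
```

```bash
python3 st.py
```

```text
t 25.57 tcp [0.5743 0.0149 0.0949] R x [-0.      0.0001 -1.    ] jaw ang 78.75 q [ 0.3664  0.3276 -0.3944 -0.0001 -0.8487 -2.1334] w 0.03907167679219158
shift mm [-0.363  -0.0336 -0.0288] twist options (tool x down: -dyaw): None
F [ 1.5698 -0.2974 -3.5807] M [-0.0133 -0.564  -0.0088] je6 -0.1162635418586433
```

>>> jog_arm(motion=[{"dx": 0,"dy": 0,"dz": 0,"twist": 2},{"dx": 0,"dy": 0,"dz": 0,"twist": 2},{"dx": 0,"dy": 0,"dz": 0,"twist": 2}])

```text
t: 25.82
eef_pos: [0.5743, 0.0149, 0.0949]
ee_rot: [0.448, 1.571, 1.788]
force: [2.4, 0.7, -5.6]
width: 0.0389
```

```bash
python3 - <<'E'
from h import *
exec(open("st.py").read())
m,f=wshot("w18")
M=[]
for i in range(4):
    arm.grab_frame("side");s=arm.get_state();M.append(np.r_[s["force"],s["moment"]])
print(np.mean(M,0))
b=m
cv2.imwrite("pics/c19.png",cv2.resize(f[140:320,190:430,::-1],(800,600),interpolation=cv2.INTER_CUBIC))
E
```

```text
t 25.82 tcp [0.5743 0.0149 0.0949] R x [-0.      0.0001 -1.    ] jaw ang 76.75 q [ 0.3663  0.3277 -0.3944 -0.0002 -0.8486 -2.1683] w 0.03888466329189318
shift mm [-0.4334 -0.0463 -0.035 ] twist options (tool x down: -dyaw): None
F [ 2.3858  0.723  -5.5724] M [ 0.2261 -0.7246 -0.036 ] je6 -0.0787287368439138
[ 2.2171  0.5481 -6.9087  0.2602 -0.8825 -0.0337]
```

View pics/c19.png

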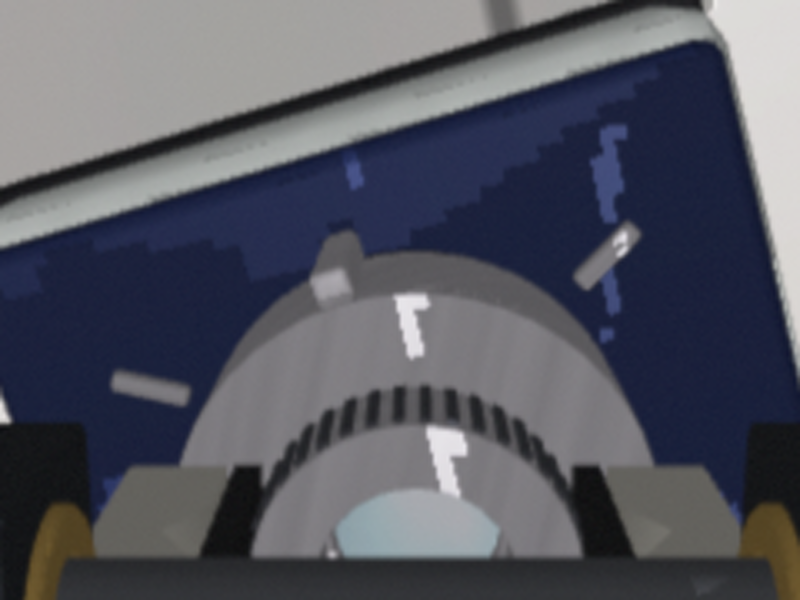

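>>> jog_arm(motion=[{"dx": 0.0003,"dy": 0,"dz": 0,"twist": 0},{"dx": 0.0003,"dy": 0,"dz": 0,"twist": 0},{"dx": 0.0003,"dy": 0,"dz": 0,"twist": 0}])

```text
t: 26.32
eef_pos: [0.5743, 0.0149, 0.0948]
ee_rot: [-0.638, 1.571, 0.7]
force: [1.9, 1.6, -5.6]
width: 0.0391
```

```bash
cat > av.py <<'E'
from h import *
exec(open("st.py").read())
M=[]
for i in range(6):
    s=arm.get_state();M.append(np.r_[s["force"],s["moment"]]);arm.grab_frame("side")
print("avg",np.mean(M,0),"sd",np.std(M,0)[[2,5]])
E
python3 av.py
```

```text
t 26.32 tcp [0.5743 0.0149 0.0948] R x [ 0.0001  0.0001 -1.    ] jaw ang 76.66 q [ 0.3664  0.3277 -0.3946 -0.0001 -0.8484 -2.1699] w 0.03907078719830752
shift mm [-0.4624 -0.0449 -0.0397] twist options (tool x down: -dyaw): None
F [ 1.8572  1.5588 -5.6053] M [ 0.3931 -0.6138 -0.0348] je6 0.026768665993586183
avg [ 1.2827  1.1442 -4.8856  0.4563 -0.6049 -0.0218] sd [0.4523 0.0389]
```

>>> jog_arm(motion=[{"dx": 0.0003,"dy": 0,"dz": 0,"twist": 0},{"dx": 0.0003,"dy": 0,"dz": 0,"twist": 0},{"dx": 0.0003,"dy": 0,"dz": 0,"twist": 0}])

```text
t: 26.87
eef_pos: [0.5743, 0.0149, 0.0948]
ee_rot: [-1.2, 1.57, 0.138]
force: [-0.6, 1.9, -1.7]
width: 0.039
```

```bash
python3 av.py
```

```text
t 26.87 tcp [0.5743 0.0149 0.0948] R x [ 0.0003  0.     -1.    ] jaw ang 76.66 q [ 0.3664  0.3278 -0.3948  0.0001 -0.8479 -2.1701] w 0.03904538641545342
shift mm [-0.5341  0.0276 -0.0363] twist options (tool x down: -dyaw): None
F [-0.6251  1.8561 -1.7263] M [ 0.6561 -0.0722  0.0024] je6 0.019510756828822196
avg [-0.4763  1.8863 -0.3161  0.671   0.053  -0.0287] sd [0.6738 0.0215]
```

>>> jog_arm(motion=[{"dx": 0,"dy": 0,"dz": 0,"twist": 2},{"dx": 0,"dy": 0,"dz": 0,"twist": 2},{"dx": 0,"dy": 0,"dz": 0,"twist": 2}])

```text
t: 27.42
eef_pos: [0.5744, 0.0149, 0.0946]
ee_rot: [-1.27, 1.57, 0.033]
force: [0.1, 0.7, 0.4]
width: 0.039
```

```bash
python3 av.py
```

```text
t 27.42 tcp [0.5744 0.0149 0.0946] R x [ 0.0003  0.     -1.    ] jaw ang 74.69 q [ 0.3663  0.328  -0.3948  0.0002 -0.8476 -2.2043] w 0.03901696619486903
shift mm [-0.6733  0.1152  0.0127] twist options (tool x down: -dyaw): None
F [0.1074 0.7128 0.3722] M [ 0.4852 -0.0397 -0.0441] je6 -0.11582527309656143
avg [ 0.1243  1.436   1.1203  0.4305 -0.0495 -0.0572] sd [0.3971 0.0369]
```

>>> jog_arm(motion=[{"dx": 0,"dy": 0,"dz": 0,"twist": 2},{"dx": 0,"dy": 0,"dz": 0,"twist": 2},{"dx": 0,"dy": 0,"dz": 0,"twist": 2}])

```text
t: 27.97
eef_pos: [0.5744, 0.0149, 0.0945]
ee_rot: [-1.323, 1.57, -0.054]
force: [0.8, 0.8, 0.9]
width: 0.0391
```

```bash
python3 av.py
```

```text
t 27.97 tcp [0.5744 0.0149 0.0945] R x [ 0.0003 -0.     -1.    ] jaw ang 72.70 q [ 0.3663  0.3282 -0.3948  0.0002 -0.8475 -2.2391] w 0.03913218622031829
shift mm [-0.7665  0.123  -0.0095] twist options (tool x down: -dyaw): None
F [0.839  0.8352 0.9083] M [ 0.2741 -0.3637 -0.0484] je6 -0.13231623452156782
avg [ 1.2281  0.8027  1.1451  0.255  -0.4111 -0.0192] sd [0.4538 0.0404]
```

>>> jog_arm(motion=[{"dx": -0.0005,"dy": 0,"dz": 0,"twist": 0},{"dx": -0.0005,"dy": 0,"dz": 0,"twist": 0},{"dx": -0.0005,"dy": 0,"dz": 0,"twist": 0}])

```text
t: 28.52
eef_pos: [0.5743, 0.0149, 0.0946]
ee_rot: [0.738, 1.571, 2.006]
force: [4.2, 0.5, -4.3]
width: 0.0392
```

```bash
python3 av.py
```

```text
t 28.52 tcp [0.5743 0.0149 0.0946] R x [-0.  0. -1.] jaw ang 72.65 q [ 0.3663  0.3281 -0.3946 -0.0001 -0.8481 -2.2399] w 0.039174034837368935
shift mm [-0.6512  0.0197  0.0122] twist options (tool x down: -dyaw): None
F [ 4.2042  0.5158 -4.3293] M [ 0.1664 -1.3582  0.0435] je6 0.003636629044194706
avg [ 4.2991  0.4056 -5.5028  0.0561 -1.5801  0.0067] sd [0.8663 0.0228]
```

>>> jog_arm(motion=[{"dx": 0.0003,"dy": 0,"dz": 0,"twist": 1},{"dx": 0.0003,"dy": 0,"dz": 0,"twist": 2}])

```text
t: 28.98
eef_pos: [0.5743, 0.0149, 0.0946]
ee_rot: [-2.375, 1.571, -1.143]
force: [4.1, -0.7, -6.4]
width: 0.0391
```

```bash
python3 av.py; python3 av.py|grep avg
```

```text
t 28.98 tcp [0.5743 0.0149 0.0946] R x [ 0.     -0.0001 -1.    ] jaw ang 70.58 q [ 0.3664  0.328  -0.3948  0.0001 -0.848  -2.2761] w 0.039059834162499564
shift mm [-0.6591 -0.029  -0.0097] twist options (tool x down: -dyaw): None
F [ 4.0727 -0.69   -6.3603] M [ 0.2973 -1.6267  0.4004] je6 -0.02149530511815101
avg [ 4.2506  0.0522 -6.1498  0.2365 -1.6237  0.2106] sd [0.4211 0.096 ]
avg [ 4.0274  0.8386 -6.3092  0.3267 -1.6432  0.16  ] sd [0.5422 0.0381]
```

>>> jog_arm(motion=[{"dx": 0.0004,"dy": 0,"dz": 0,"twist": 0},{"dx": 0.0004,"dy": 0,"dz": 0,"twist": 0}])

```text
t: 29.75
eef_pos: [0.5743, 0.0149, 0.0946]
ee_rot: [-1.229, 1.571, 0.005]
force: [2.8, 0.6, -3.6]
width: 0.0387
```

```bash
python3 av.py; python3 av.py|grep avg
```

```text
t 29.75 tcp [0.5743 0.0149 0.0946] R x [ 0.0002  0.     -1.    ] jaw ang 70.66 q [ 0.3664  0.328  -0.395   0.0001 -0.8476 -2.2748] w 0.038714529419781804
shift mm [-0.7472  0.0069  0.0081] twist options (tool x down: -dyaw): None
F [ 2.7713  0.632  -3.6294] M [ 0.5048 -1.1276  0.1676] je6 -0.1448585232719779
avg [ 2.514   1.1164 -2.143   0.4963 -1.0045  0.1437] sd [1.0306 0.0136]
avg [ 1.7507  1.7003  0.0013  0.5877 -0.7445  0.1236] sd [0.8525 0.0221]
```

Resistance has appeared: about 0.12 N m with the hand level, and an earlier downward draw of about 2.5–5 N. Torque, angle and the roughly 0.35 mm seat travel all suggest a clamp force around 15 N, inside the snug band. Releasing.

>>> jog_arm(motion=[{"dx": 0,"dy": 0,"dz": 0,"twist": 0},{"dx": 0,"dy": 0,"dz": 0,"twist": 0},{"dx": 0,"dy": 0,"dz": 0,"twist": 0},{"dx": 0,"dy": 0,"dz": 0,"twist": 0},{"dx": -0.01,"dy": 0,"dz": 0,"twist": 0},{"dx": -0.03,"dy": 0,"dz": 0,"twist": 0},{"dx": -0.06,"dy": 0,"dz": 0,"twist": 0},{"dx": -0.08,"dy": -0.03,"dz": 0,"twist": 0},{"dx": -0.08,"dy": -0.05,"dz": 0,"twist": 0},{"dx": -0.08,"dy": -0.05,"dz": 0,"twist": 0},{"dx": -0.08,"dy": -0.05,"dz": 0,"twist": 0},{"dx": -0.08,"dy": -0.05,"dz": 0,"twist": 0}], gripper=0.06)

```text
t: 31.35
eef_pos: [0.6206, -0.0019, 0.174]
ee_rot: [2.007, 1.57, -3.044]
force: [-0.2, 0.3, -0.2]
width: 0.0603
```

```bash
python3 - <<'E'
from h import *
exec(open("st.py").read())
m,f=wshot("w19");print(proj(m,[.575,.0156,.098]))
cv2.imwrite("pics/c20.png",cv2.resize(f[90:270,200:440,::-1],(800,600),interpolation=cv2.INTER_CUBIC))
cv2.imwrite("pics/s3.png",cv2.resize(arm.grab_frame("side")[180:270,245:365,::-1],(800,600),interpolation=2))
cv2.imwrite("pics/t3.png",arm.grab_frame("top")[:,:,::-1])
E
```

```text
t 31.35 tcp [ 0.6206 -0.0019  0.174 ] R x [-0.0012 -0.0001 -1.    ] jaw ang 70.62 q [ 0.3109  0.3175 -0.1997 -0.0003 -1.0549 -2.2199] w 0.06026670536164267
shift mm [78.7981 49.2136  0.5244] twist options (tool x down: -dyaw): None
F [-0.2265  0.3008 -0.2053] M [-0.0546  0.0354 -0.0376] je6 0.014666156494058669
[315.2962 173.3131]
```

View pics/c20.png

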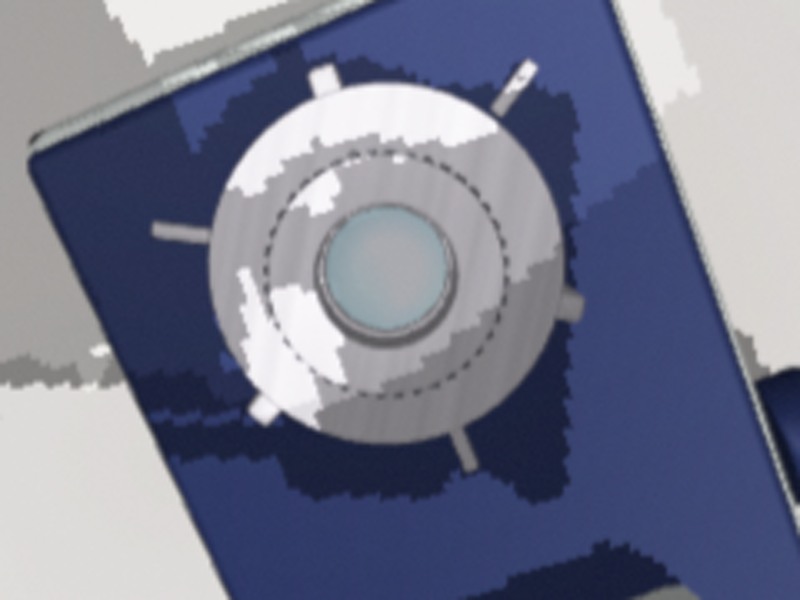

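View pics/s3.png

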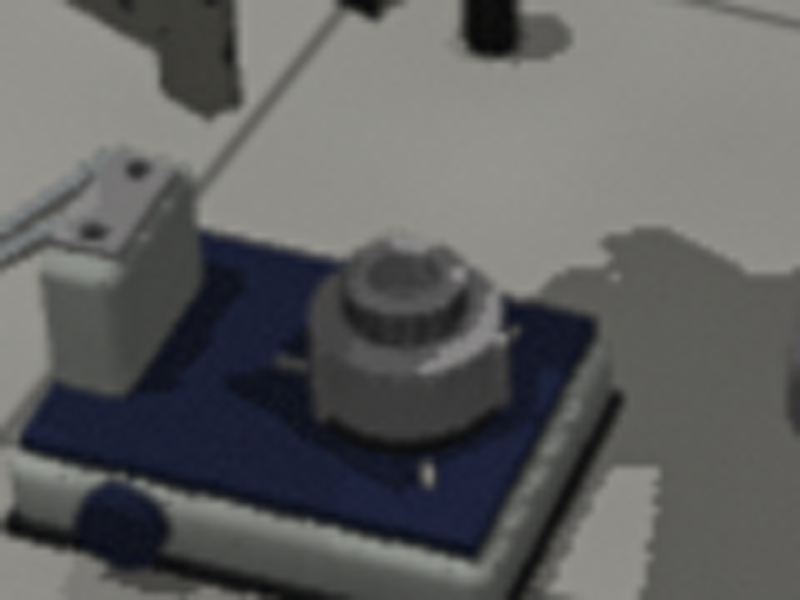

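```bash
python3 - <<'E'
from h import *
m,f=load("w19")
P=np.array([onz(m,(200+x/3.3333,90+y/3.3333),.0816) for x,y in [(323,78),(572,304),(264,411)]]);d=P-P.mean(0)
print(P.mean(0),np.degrees(np.arctan2(d[:,1],d[:,0])),np.hypot(d[:,0],d[:,1]))
P=np.array([onz(m,(200+x/3.3333,90+y/3.3333),.047) for x,y in [(516,85),(180,232),(464,450)]]);d=P-[.575,.0156,0]
print(np.degrees(np.arctan2(d[:,1],d[:,0])),np.hypot(d[:,0],d[:,1]))
E
```

```text
[0.5748 0.0161 0.0816] [179.2875  59.7117 -60.2925] [0.0343 0.0342 0.0345]
[ 122.6296 -116.2364    3.3826] [0.0426 0.042  0.044 ]
```

View pics/t3.png

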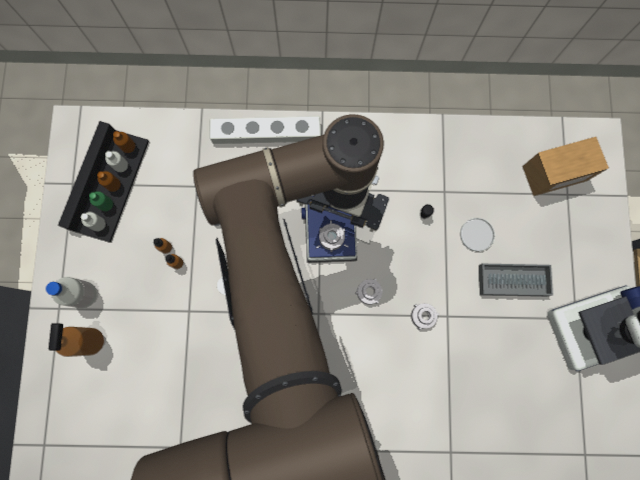

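The ring is now 63.7° past the gaps. It turned freely to at least 52°, and the text puts the end of free travel at 58° or less, so it is 5.7 to about 11° into the 2–13° snug window. The bystanders I can see in the top view are where they were. Handing in.

```bash
python3 -c "
from station import arm
print(arm.job_done())"
```

```text
the job is handed in; nothing more can be done
None
```

The lens is seated in the cell and the retaining ring is screwed down over it to what I judge is snug. I handed the job in at about 31 s, with the gripper open and clear.

- **Lens:** I lowered it dome up and pressed it home with about 7 N. Its underside was then about 64 mm above the bench, and a picture after letting go showed it level and centred.
- **Ring:** I used the cap farthest from the base. Its lugs passed down through the gaps, and it met the lens with its origin at about 54 mm, as the lens height predicted. I then turned it clockwise, about 66° by the hand.
- **Snugness:** The last picture puts the ring 63.7° past the gaps. That is about 6 to 11° beyond the end of free travel, inside the 2–13° window. With the hand level it resisted at about 0.12 N m, and earlier it had drawn the hand down by 2.5–5 N. I estimate about 15 N on the lens.

**Checks that disagreed:**
- The torque stayed near zero until the last 2° step. It then read about 0.2 N m for a moment (one sample was 0.4) before settling to 0.12. The hand was also pulling up about 5 N during that step.
- The clamping force is inferred from angle, ring height and torque; I could not measure it directly.
- The hand and the picture disagree by about 1.3° on the final ring angle, within measuring error.

In the last top view, the other caps, bottles, eyepiece and dish had not moved. The arm hid the filter, the objective and the red look-alikes, so I could not check those.

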